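# Set the height stop to a batten

## Robot

A 6-joint arm with a two-finger parallel gripper is mounted at the origin on a cart in front of the work surface, level with it; the furniture and walls round the work are solid. World frame = base frame: x ahead of the robot, y to its left, z up, the work surface at z = 0. Lengths are in mm, angles in rad, forces in N, time in s.
With the tool pointing down it reaches from about 350 to 850 mm from the base axis. Payload 8.1 kg.
Tool frame: the origin (TCP) lies on the centre line of the jaws, within the pads' length; the fingertips stand 17 mm ahead of it and the grasp point (between the pads) lies 2 mm behind it; x points along the fingers, y is the direction in which the jaws open and shut, and the axes are right-handed (so a half turn about x gives the same grasp; the last joint's range is limited). The gripper opens to 85 mm and grips with 20 to 120 N. Pads are 22 mm wide; open, the fingers measure 114 mm over their backs; the gripper's body (76 mm by 85 mm) begins 54 mm behind the grasp point. The pads swing forward as they close: fully open they stand 13 mm farther back than shut.
Start: joints at [1.071, 0.13, 1.488, -0, 1.523, -0.085], TCP at [241.784, 549.132, 248.292] pointing down, gripper open.
Joint ranges: [-2.96, 2.96], [-0.89, 2.26], [0.02, 2.5], [-1.34, 4.48], [0, 2.73], [-2.66, 2.66]. Speed limits (rad/s): [2.39, 2.39, 2.79, 3.14, 3.14, 3.14].

## Interface

Orientations are given as a unit quaternion [x, y, z, w].
In Python, from cell import robot, get_image, get_calibration, ticket gives the robot as it stands.
- The arm moves only by the tool arm_command, never from a script. Its argument "moves" is a list that holds one entry, the list of rows, each a list of 7 numbers: the closure, from -1 (fully open) to 1 (shut), so that 0 is half open, then the shift along the tool's x, y, z in cm, then the turn, a rotation vector about the tool's x, y, z in rad. In form: [[[hand, dx, dy, dz, rx, ry, rz], ...]]. A call has 1 to 20 rows; each row is the pose to reach, as a shift and turn from the pose commanded when the call began, along the tool's axes at that moment; what a row does not reach only later rows make up. A row lasts 1/10 s, in which the tool goes at most 50 mm and 8.59 degrees, less where a joint would pass 70% of its speed; a pose out of reach is approached as far as the arm can. A call with a gripper value outside its range is refused whole. The fingers move at their own pace and stop on an object; "squeeze" is the grip in N (left out, the last holds). Time passes only in rows, so rows that repeat a pose let the fingers close. It gives the time, the measured TCP pose, the force and the opening at its end, in the units of the state.
- robot.read_state(): the state, without advancing time (a new reading comes with each control period).
- get_image(name): name is "scene" or "top" or "wrist"; returns (picture, depth): 420x560x3 uint8, red, green, blue; 420x560 float32, mm along the optical axis (not along the pixel's ray), 0 where there is no reading.
- get_calibration(name): a dict with "camera_matrix" (3x3 intrinsics, pixels), "origin" and "rotation" of the camera in the world. Camera axes: x right, y down, z forward; pixel columns grow to the right and rows downward; lengths in mm; the calibration is good to about 2 mm. A picture is of the moment at which its call begins: read the wrist's pose just before it. get_calibration takes no time and is no camera call; for the wrist camera it gives the pose at the moment of the call.
- ticket.finish_job(): hands the job in, once; it reports no verdict.
The state is a dict: "t": time; "qpos": joint angles; "joint_vel": joint speeds; "joint_efforts": joint torques, N m; "tcp_pos": TCP position; "tcp_rot": TCP orientation; "wrist_force": force on the tool from outside, world axes, zero at the start; "torque": the same for the moment, N m; "grip_width": finger opening in mm.
Only numpy, scipy, OpenCV 4.12 (cv2) and the standard library are available. Lean on these libraries where they do the work, as an engineer would, in place of code of your own. Each camera call takes 0.05 s, during which the arm holds its last target.

## Task

Set the height stop to the batten that lies under it: take the square-drive driver from its stand, turn the brass screw clockwise until the sprung foot just rests on the batten, so that the batten drags lightly but is not clamped, and put the driver back upright in its stand. Then draw the batten straight out along its guide, feeling the light drag, until it is clear of the foot, and leave it lying there. Leave the sanding block, the tape measure and the wood offcut alone.

Things in the scene. Friction and masses are not known exactly. Their poses are not given: they have to be found in the camera images.
- stop_fixture: Height stop, fixed: plywood board 250x110x10 mm with a grey bridge (28 mm along x, 94 across, underside 73, top 87 mm above the bench). Origin on the bench under the bridge, on the screw's axis; z up; x along the guide. Board from x=-200 to +50 mm. Guide rails (x=-50 to +45 mm, 22 mm high, 5 mm total play) beside the batten; from x=-200 to -60 mm only the batten stands on the board. Draw out to -x
- stop_screw: Brass square head (30x30 mm) on the bridge, with spindle and sprung foot (30 mm wide) below. Origin on its axis 87 mm above the bench, head top 20 mm higher; z up. Turns in place on z (does not sink); clockwise from above lowers the foot 3.8 mm per rad. Thread friction 0.08 N m; stays where left. At first the foot is 0.5 to 8.5 mm above the batten, how much is unknown (not seen from this pose)
- socket_mouth (a point): Centre of the mouth of the head's square socket, 107 mm above the bench: 13.6 mm wide, 14 mm deep, flats parallel to the head's x and y. When the foot touches the batten it presses at once with 10 N and the torque to turn the driver rises by 0.06 to 0.1 N m; further on 2.5 N per mm. 0.1 to 0.4 rad past the touch is a light drag; over 1 rad past it the batten is clamped
- batten_center (a point): Wooden batten 250 x 36 x 30 mm lying flat in the guide, its long side (its x axis) along the guide, its underside on the board 10 mm above the bench. The point is its centre, half-way up. It reaches beneath the foot by about 30 mm; the rest sticks out towards the fixture's -x. Board and rails are waxed: drawing it out takes about 8 to 18 N
- driver_grip (a point): Driver, 0.1 kg, square wooden handle 24x24 mm, from 62 to 116 mm above the tip, cap to 119 mm. The point is on its axis, mid-handle, 90 mm above the tip. z points up, away from the tip; x and y are square to the flats of the handle, which are parallel to the flats of the tip
- driver_tip (a point): End of the driver's steel tip, a 12 mm square 22 mm long, below a round 12 mm shank; on the driver's axis
- stand_hole (a point): Centre of the mouth of the stand's square hole (15 mm wide, 34 mm deep, flats parallel to the x and y of this point). The stand is a fixed wooden block 66 x 66 x 40 mm; at the start the driver stands upright in it, tip on the bottom of the hole, 6 mm above the bench
- sanding_block_center (a point): Black and grey sanding block, 110 x 58 x 30 mm, loose; its centre. Leave alone
- tape_measure_center (a point): Orange and black tape measure, 32 x 93 x 64 mm, loose; its centre. Leave alone
- offcut_center (a point): Short offcut of light wood, 42 x 80 x 36 mm, loose; its centre. Leave alone
- batten: The same batten; origin at the centre of its underside
- driver: The same driver; origin at the end of its tip

How it is judged:
By the outcome, as a careful person would: the job done as asked, in the order asked, and still so for the second after the job is handed in, with the robot touching nothing.
It also fails if it takes over 72 s, if anything falls off the work surface, if the arm or the gripper's body presses on something with over 40 N, if the wrist force passes 120 N, or if a joint passes its speed limit or range.

## Working session

There is one attempt and no reset: what is moved stays moved. The work goes in short steps, Python scripts to look and compute and a tool call to move; the robot and the scene stay as the last step left them, time stands still between calls to the robot, and variables do not carry over. Pictures are saved under pics/ and viewed, and the job is handed in when it is done.

Besides the shell and the picture viewer there is one more tool, called as name(argument=value, ...), one argument or row to a line, values as JSON. arm_command: Moves the arm, as the interface text tells. Its arguments: {"type":"object","properties":{"moves":{"type":"array","items":{"type":"array","items":{"type":"array","items":{"type":"number"}}}},"squeeze":{"type":"number"}},"required":["moves"]}

```bash
ls; mkdir -p pics; python3 - <<'E'
from cell import robot,get_image,get_calibration
import cv2,numpy as np
s=robot.read_state();print(s)
for n in("scene","top","wrist"):
    c=get_calibration(n);im,d=get_image(n)
    cv2.imwrite(f"pics/{n}0.png",im[:,:,::-1]);np.save(f"pics/{n}0.npy",d)
    print(n,c)
E
```

```text
pics
{'t': 0.0, 'qpos': array([ 1.07061572e+00,  1.31125810e-01,  1.48930113e+00, -2.15497808e-05,
        1.52299282e+00, -8.54084688e-02]), 'joint_vel': array([-0.00091195, -0.00017476, -0.0023303 ,  0.00090528, -0.00042636,
       -0.00044837]), 'joint_efforts': array([-1.54377653e-03, -5.69429398e+01, -5.00535822e+01, -3.72779768e-04,
        1.56655954e-02,  3.76778485e-05]), 'tcp_pos': array([241.52811881, 548.66810466, 247.25351698]), 'tcp_rot': array([ 0.14497408,  0.69213418, -0.14621545,  0.69177586]), 'wrist_force': array([ 0.67622266,  0.46476066, -0.02587197]), 'torque': array([ 0.03126392, -0.06608131, -0.00230018]), 'grip_width': 85.68262128377646}
scene {'camera_matrix': array([[405.46505151,   0.        , 275.36383686],
       [  0.        , 405.46505151, 205.11035759],
       [  0.        ,   0.        ,   1.        ]]), 'origin': array([   2.56612437, -671.70501743,  984.02191608]), 'rotation': array([ 0.87975431, -0.31339869,  0.11633888, -0.33805159])}
top {'camera_matrix': array([[462.47895049,   0.        , 271.43696172],
       [  0.        , 462.47895049, 208.45997217],
       [  0.        ,   0.        ,   1.        ]]), 'origin': array([ 398.0417356 ,  -48.61006719, 1277.28672347]), 'rotation': array([ 0.70951706, -0.7030702 ,  0.03884371, -0.0277309 ])}
wrist {'camera_matrix': array([[368.32796752,   0.        , 271.31258519],
       [  0.        , 368.32796752, 205.66867166],
       [  0.        ,   0.        ,   1.        ]]), 'origin': array([163.79767806, 583.70901048, 371.98451075]), 'rotation': array([0.825746  , 0.5389851 , 0.08993369, 0.13982323])}
```

View pics/top0.png

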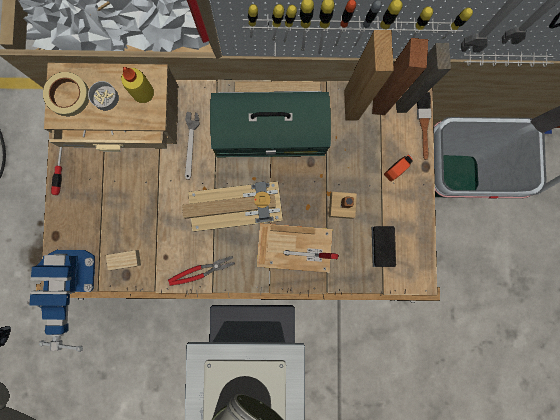

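View pics/scene0.png

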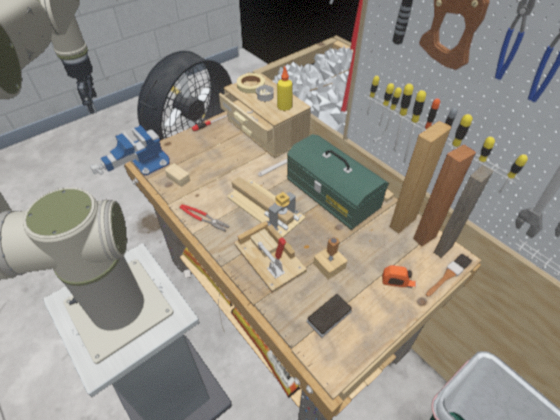

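View pics/wrist0.png

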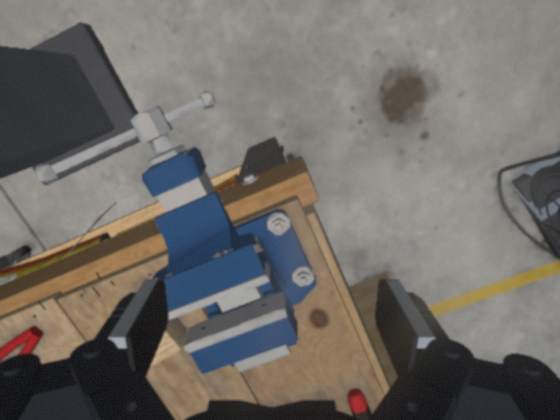

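```bash
cat > h.py <<'E'
from cell import robot,get_image,get_calibration
import cv2,numpy as np
from scipy.spatial.transform import Rotation as R
def px2w(c,u,v,z=None,d=None):
    K=c["camera_matrix"];r=R.from_quat(c["rotation"]).as_matrix();o=c["origin"]
    ray=r@np.array([(u-K[0,2])/K[0,0],(v-K[1,2])/K[1,1],1])
    return o+ray*(d if d is not None else (z-o[2])/ray[2])
def w2px(c,p):
    r=R.from_quat(c["rotation"]).as_matrix();q=r.T@(np.array(p)-c["origin"])
    return (c["camera_matrix"]@(q/q[2]))[:2]
def crop(im,u0,v0,u1,v1,s,name):
    cv2.imwrite(name,cv2.resize(im[v0:v1,u0:u1,::-1] if im.ndim==3 else im,None,fx=s,fy=s,interpolation=cv2.INTER_CUBIC))
E
python3 - <<'E'
from h import *
im=cv2.imread("pics/top0.png")[:,:,::-1];d=np.load("pics/top0.npy")
crop(im,170,160,370,280,4,"pics/topc.png")
c=get_calibration("top")
for u,v in [(349,201),(335,212),(265,200),(200,205),(220,260),(384,245),(400,165),(122,259)]:
    print(u,v,px2w(c,u,v,d=d[v,u]).round(1))
E
```

```text
349 201 [ 527.7 -261.   125.5]
335 212 [ 506.7 -238.    44.7]
265 200 [530.1 -50.  107.7]
200 205 [522.2 123.9  42. ]
220 260 [375.8  70.3  13.7]
384 245 [ 419.9 -372.6   29.5]
400 165 [ 633.1 -410.2   62.3]
122 259 [376.7 328.5  34.4]
```

View pics/topc.png

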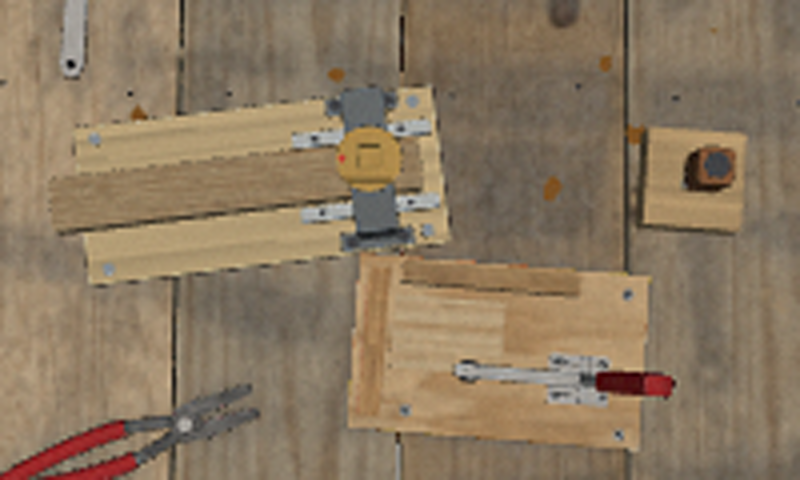

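```bash
cat >> h.py <<'E'
def Q(v): return R.from_quat(v)
def tool(yaw):
    # tool x down; tool y = (cos yaw, sin yaw,0)
    x=np.array([0,0,-1.]);y=np.array([np.cos(yaw),np.sin(yaw),0]);return R.from_matrix(np.c_[x,y,np.cross(x,y)])
def delta(s,p,Rt):
    r=Q(s["tcp_rot"]);print("shift cm",(r.inv().apply(np.array(p)-s["tcp_pos"])/10).round(2),"rot",(r.inv()*Rt).as_rotvec().round(4))
def st(s):
    r=Q(s["tcp_rot"]).as_matrix();print("t %.2f"%s["t"],"tcp",s["tcp_pos"].round(2),"x",r[:,0].round(4),"yaw %.4f"%np.arctan2(r[1,1],r[0,1]),"q",s["qpos"].round(3),"F",s["wrist_force"].round(2),"T",s["torque"].round(3),"w %.1f"%s["grip_width"])
E
python3 - <<'E'
from h import *
s=robot.read_state();st(s);c=get_calibration("wrist")
r=Q(s["tcp_rot"]);print("cam in tool",r.inv().apply(c["origin"]-s["tcp_pos"]),"\n",(r.inv()*Q(c["rotation"])).as_matrix().round(3)); print(r.as_matrix().round(3))
for y in (0.08,-1.5,): delta(s,[440,-250,300],tool(y))
E
```

```text
t 0.15 tcp [241.59 548.73 247.43] x [-7.0e-04 -1.4e-03 -1.0e+00] yaw 1.1560 q [ 1.071  0.131  1.489 -0.     1.523 -0.085] F [ 0.03 -0.46 -0.66] T [0.002 0.022 0.009] w 85.4
cam in tool [-124.67239324    0.5033374   -85.30461393] 
 [[ 0.    -0.328  0.945]
 [ 1.     0.    -0.   ]
 [-0.     0.945  0.328]]
[[-0.001  0.403  0.915]
 [-0.001  0.915 -0.403]
 [-1.    -0.002 -0.   ]]
shift cm [ -5.16 -65.11  50.35] rot [1.076e+00 7.000e-04 1.500e-03]
shift cm [ -5.16 -65.11  50.35] rot [2.656e+00 2.000e-03 7.000e-04]
```

```bash
python3 - <<'E'
from h import *
s=robot.read_state()
delta(s,[500,-150,320],tool(1.571))
E
```

```text
shift cm [ -7.18 -53.54  51.81] rot [-0.415  -0.0005  0.0015]
```

arm_command(
  moves=[
    [[-1,-7.2,-53.5,51.8,-0.415,0,0.0015],[-1,-7.2,-53.5,51.8,-0.415,0,0.0015],[-1,-7.2,-53.5,51.8,-0.415,0,0.0015],[-1,-7.2,-53.5,51.8,-0.415,0,0.0015],[-1,-7.2,-53.5,51.8,-0.415,0,0.0015],[-1,-7.2,-53.5,51.8,-0.415,0,0.0015],[-1,-7.2,-53.5,51.8,-0.415,0,0.0015],[-1,-7.2,-53.5,51.8,-0.415,0,0.0015],[-1,-7.2,-53.5,51.8,-0.415,0,0.0015],[-1,-7.2,-53.5,51.8,-0.415,0,0.0015],[-1,-7.2,-53.5,51.8,-0.415,0,0.0015],[-1,-7.2,-53.5,51.8,-0.415,0,0.0015],[-1,-7.2,-53.5,51.8,-0.415,0,0.0015],[-1,-7.2,-53.5,51.8,-0.415,0,0.0015],[-1,-7.2,-53.5,51.8,-0.415,0,0.0015],[-1,-7.2,-53.5,51.8,-0.415,0,0.0015],[-1,-7.2,-53.5,51.8,-0.415,0,0.0015],[-1,-7.2,-53.5,51.8,-0.415,0,0.0015]],
  ],
)

```text
t: 1.95
tcp_pos: [500.0, -148.5, 319.9]
tcp_rot: [0.001, 0.707, 0.001, 0.707]
wrist_force: [-0.7, 0.6, 0.0]
grip_width: 85.5
```

```bash
python3 - <<'E'
from h import *
import json
s=robot.read_state();st(s);c=get_calibration("wrist")
im,d=get_image("wrist");cv2.imwrite("pics/w1.png",im[:,:,::-1]);np.save("pics/w1.npy",d)
json.dump({k:v.tolist() for k,v in c.items()},open("pics/w1.json","w"))
E
```

```text
t 1.95 tcp [ 499.96 -148.53  319.94] x [-4.0e-04  2.1e-03 -1.0e+00] yaw 1.5713 q [-0.388 -0.101  1.592  0.002  1.651 -1.96 ] F [-0.72  0.57  0.01] T [-0.006  0.003 -0.055] w 85.5
```

View pics/w1.png

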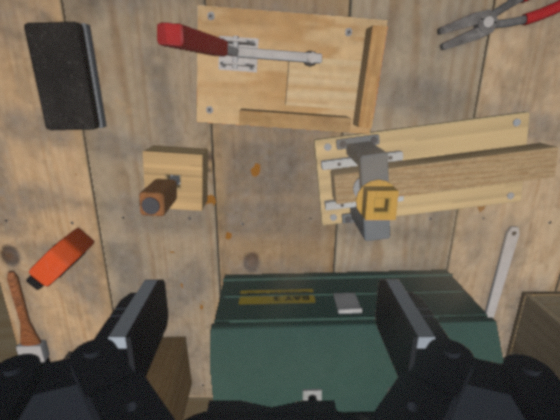

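```bash
python3 - <<'E'
from h import *
im=cv2.imread("pics/w1.png")[:,:,::-1]
crop(im,310,110,450,250,5,"pics/w1s.png");crop(im,120,130,240,230,6,"pics/w1d.png")
import json
c={k:np.array(v) for k,v in json.load(open("pics/w1.json")).items()};d=np.load("pics/w1.npy")
ct=get_calibration("top");dt=np.load("pics/top0.npy")
for u,v in [(270,125),(270,100),(230,150),(320,150),(370,75),(400,75)]: print("top",u,v,px2w(ct,u,v,d=dt[v,u]).round())
E
```

```text
top 270 125 [715. -61. 143.]
top 270 100 [781. -60. 140.]
top 230 150 [663.  43.  89.]
top 320 150 [ 667. -194.   79.]
top 370 75 [ 780. -273.  315.]
top 400 75 [ 795. -349.  280.]
```

View pics/w1s.png

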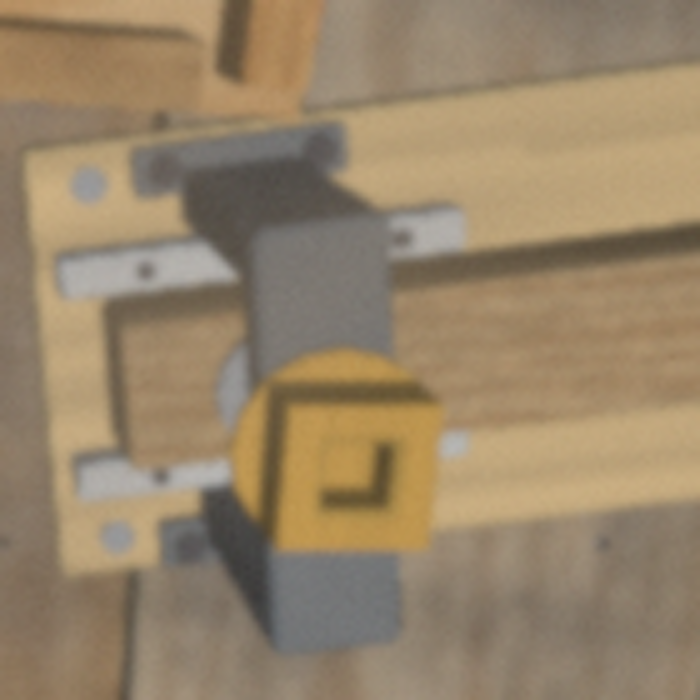

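View pics/w1d.png

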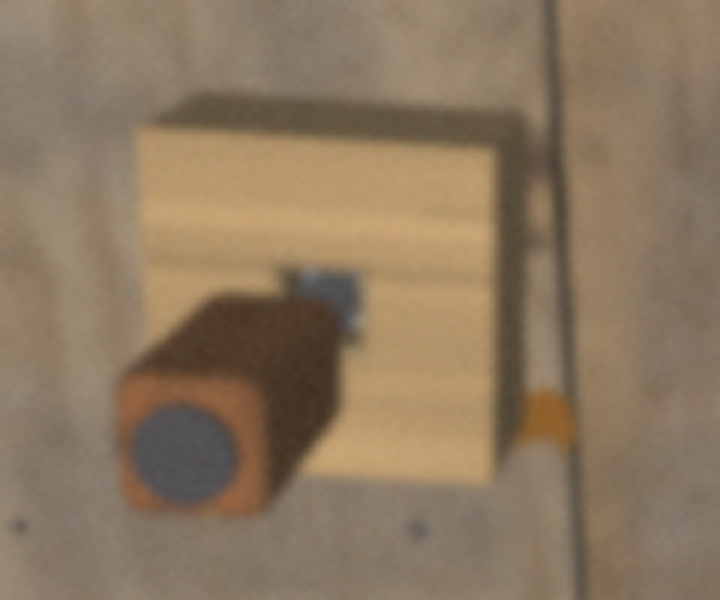

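```bash
python3 - <<'E'
from h import *
import json
c={k:np.array(v) for k,v in json.load(open("pics/w1.json")).items()}
def show(n,pts,z,o,s):
    P=np.array([px2w(c,o[0]+(u+.5)/s-.5,o[1]+(v+.5)/s-.5,z=z) for u,v in pts]);print(n,P[:,:2].round(1).tolist(),P.mean(0).round(1))
    for a,b in zip(P,np.roll(P,-1,0)): e=b-a;print("   len %.1f ang %.4f"%(np.hypot(*e[:2]),(np.arctan2(e[1],e[0])+np.pi/4)%(np.pi/2)-np.pi/4))
show("handle",[(118,375),(268,372),(270,515),(123,515)],123,(120,130),6)
show("stand",[(137,128),(497,150),(492,482)],40,(120,130),6)
show("head",[(285,403),(443,403),(428,551),(272,550)],107,(310,110),5)
show("socket",[(322,440),(400,442),(390,508),(320,507)],107,(310,110),5)
s=robot.read_state(); delta(s,[500,-258,270],tool(1.571))
E
```

```text
handle [[513.3, -268.0], [512.9, -245.2], [536.1, -247.0], [536.1, -269.9]] [ 524.6 -257.5  123. ]
   len 22.8 ang 0.0210
   len 23.3 ang -0.0809
   len 22.8 ang 0.0000
   len 22.8 ang -0.0823
stand [[491.2, -289.8], [495.3, -223.8], [560.5, -228.7]] [ 515.6 -247.5   40. ]
   len 66.2 ang -0.0615
   len 65.4 ang -0.0753
   len 92.4 ang 0.7229
head [[516.3, -56.4], [516.3, -26.1], [546.7, -25.6], [546.5, -56.3]] [531.5 -41.1 107. ]
   len 30.3 ang 0.0002
   len 30.4 ang 0.0164
   len 30.7 ang -0.0069
   len 30.2 ang 0.0007
socket [[523.8, -48.6], [524.2, -33.5], [537.7, -34.0], [537.5, -47.7]] [530.8 -41.  107. ]
   len 15.1 ang -0.0267
   len 13.5 ang -0.0383
   len 13.7 ang -0.0151
   len 13.8 ang 0.0636
shift cm [  5.   -10.99  -0.02] rot [ 0.0012  0.0001 -0.0018]
```

arm_command(
  moves=[
    [[-1,6,-11,0,0.068,0,-0.002],[-1,6,-11,0,0.068,0,-0.002],[-1,6,-11,0,0.068,0,-0.002],[-1,6,-11,0,0.068,0,-0.002],[-1,6,-11,0,0.068,0,-0.002]],
  ],
)

```text
t: 2.5
tcp_pos: [500.3, -258.0, 260.2]
tcp_rot: [0.024, 0.707, -0.024, 0.707]
wrist_force: [-0.1, -0.6, 0.4]
grip_width: 85.6
```

```bash
cat >> h.py <<'E'
import json
def snap(name):
    s=robot.read_state();st(s);c=get_calibration("wrist")
    im,d=get_image("wrist");cv2.imwrite(f"pics/{name}.png",im[:,:,::-1]);np.save(f"pics/{name}.npy",d)
    json.dump({k:v.tolist() for k,v in c.items()},open(f"pics/{name}.json","w"));return im,d,c,s
def cal(name): return {k:np.array(v) for k,v in json.load(open(f"pics/{name}.json")).items()}
def show(c,n,pts,z,o,s):
    P=np.array([px2w(c,o[0]+(u+.5)/s-.5,o[1]+(v+.5)/s-.5,z=z) for u,v in pts]);print(n,P[:,:2].round(1).tolist(),P.mean(0).round(1))
    for a,b in zip(P,np.roll(P,-1,0)): e=b-a;print("   len %.1f ang %.4f"%(np.hypot(*e[:2]),(np.arctan2(e[1],e[0])+np.pi/4)%(np.pi/2)-np.pi/4))
E
python3 - <<'E'
from h import *
im,d,c,s=snap("w2")
crop(im,150,80,430,290,2.8,"pics/w2c.png")
E
```

```text
t 2.50 tcp [ 500.27 -258.01  260.22] x [ 0.e+00  2.e-04 -1.e+00] yaw 1.5035 q [-0.567  0.025  1.577  0.     1.539 -2.071] F [-0.14 -0.61  0.4 ] T [-0.038 -0.063  0.028] w 85.6
```

View pics/w2c.png

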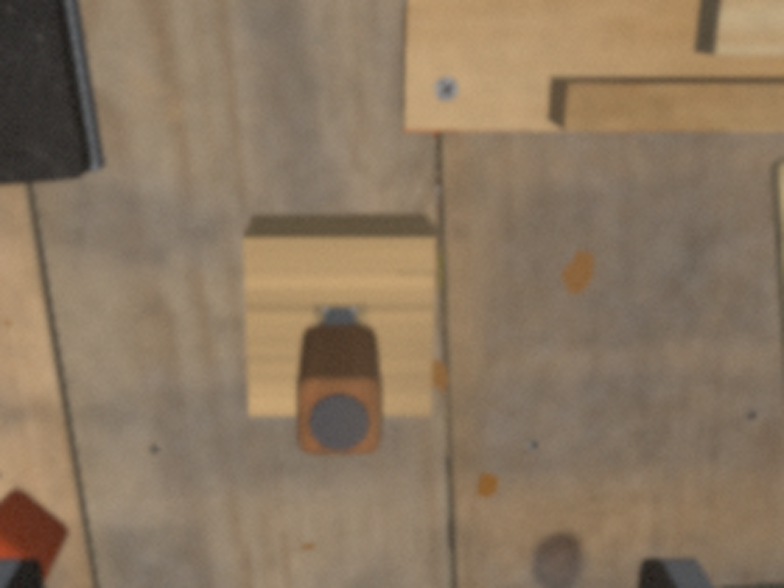

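```bash
python3 - <<'E'
from h import *
c=cal("w2")
show(c,"stand",[(244,237),(436,235),(432,416),(248,416)],40,(150,80),2.8)
show(c,"handle",[(297,377),(383,376),(382,455),(297,455)],122,(150,80),2.8)
show(c,"cap",[(339,422)],125,(150,80),2.8)
E
```

```text
stand [[490.9, -289.8], [494.6, -224.5], [561.2, -228.4], [556.7, -294.8]] [ 525.9 -259.4   40. ]
   len 65.4 ang -0.0564
   len 66.6 ang -0.0584
   len 66.5 ang -0.0670
   len 66.0 ang -0.0758
handle [[512.6, -270.1], [513.8, -246.8], [537.3, -248.3], [535.7, -272.0]] [ 524.9 -259.3  122. ]
   len 23.4 ang -0.0546
   len 23.5 ang -0.0654
   len 23.7 ang -0.0670
   len 23.3 ang -0.0809
cap [[525.3, -259.6]] [ 525.3 -259.6  125. ]
   len 0.0 ang 0.0000
```

arm_command(
  moves=[
    [[-1,5,0.03,2.52,0,0,0],[-1,10,0.03,2.52,0,0,0],[-1,14,0.03,2.52,0,0,0],[-1,16.5,0.03,2.52,0,0,0],[-1,16.5,0.03,2.52,0,0,0],[-1,16.5,0.03,2.52,0,0,0],[1,16.5,0.03,2.52,0,0,0],[1,16.5,0.03,2.52,0,0,0],[1,16.5,0.03,2.52,0,0,0],[1,16.5,0.03,2.52,0,0,0],[1,16.5,0.03,2.52,0,0,0],[1,16.5,0.03,2.52,0,0,0],[1,16.5,0.03,2.52,0,0,0],[1,16.5,0.03,2.52,0,0,0]],
  ],
  squeeze=60,
)

```text
t: 3.95
tcp_pos: [526.0, -260.8, 96.1]
tcp_rot: [0.024, 0.706, -0.024, 0.707]
wrist_force: [-0.9, 1.0, 5.6]
grip_width: 23.3
```

```bash
python3 - <<'E'
from h import *
im,d,c,s=snap("w3")
E
```

```text
t 3.95 tcp [ 525.96 -260.84   96.12] x [ 1.3e-03 -9.0e-04 -1.0e+00] yaw 1.5029 q [-0.548  0.217  1.678 -0.     1.245 -2.051] F [-0.89  1.01  5.58] T [ 0.39   0.236 -0.009] w 23.3
```

View pics/w3.png

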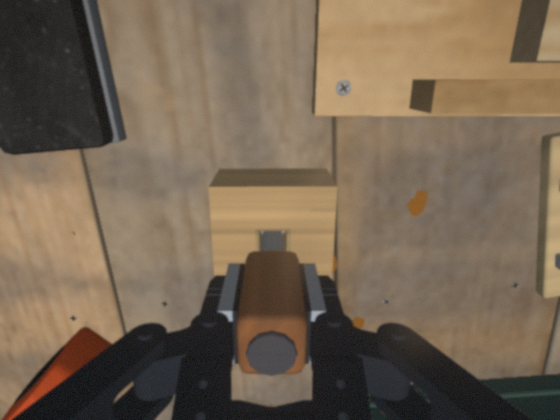

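arm_command(
  moves=[
    [[1,-2,0,0,0,0,0],[1,-5,0,0,0,0,0],[1,-8,0,0,0,0,0],[1,-12,0,0,0,0,0],[1,-15,0,0,0,0,0],[1,-15,0,0,0,0,0],[1,-15,0,0,0,0,0]],
  ],
)

```text
t: 4.7
tcp_pos: [525.7, -260.8, 245.6]
tcp_rot: [0.024, 0.706, -0.024, 0.707]
wrist_force: [-0.3, -0.6, -1.8]
grip_width: 23.6
```

```bash
python3 - <<'E'
from h import *
im,d,c,s=snap("w4")
delta(s,[505,-45,265],tool(1.571))
E
```

```text
t 4.70 tcp [ 525.68 -260.84  245.59] x [ 0.0013 -0.0013 -1.    ] yaw 1.5028 q [-0.548  0.095  1.532 -0.     1.514 -2.051] F [-0.32 -0.62 -1.83] T [ 0.035  0.072 -0.001] w 23.6
shift cm [-1.97 21.39 -3.53] rot [-0.0682  0.0014  0.0012]
```

View pics/w4.png

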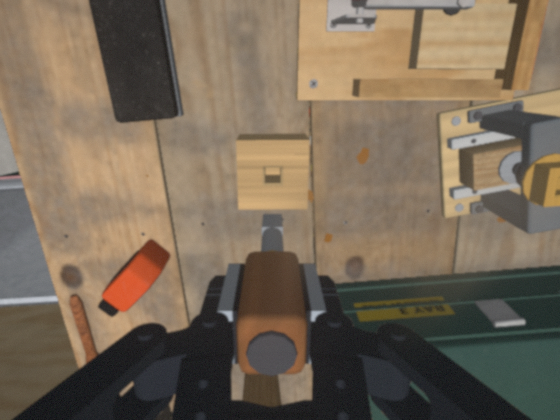

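```bash
python3 - <<'E'
from h import *
im=cv2.imread("pics/w4.png")[:,:,::-1]
crop(im,225,120,325,225,7,"pics/w4c.png")
E
```

```text
(no output)
```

View pics/w4c.png

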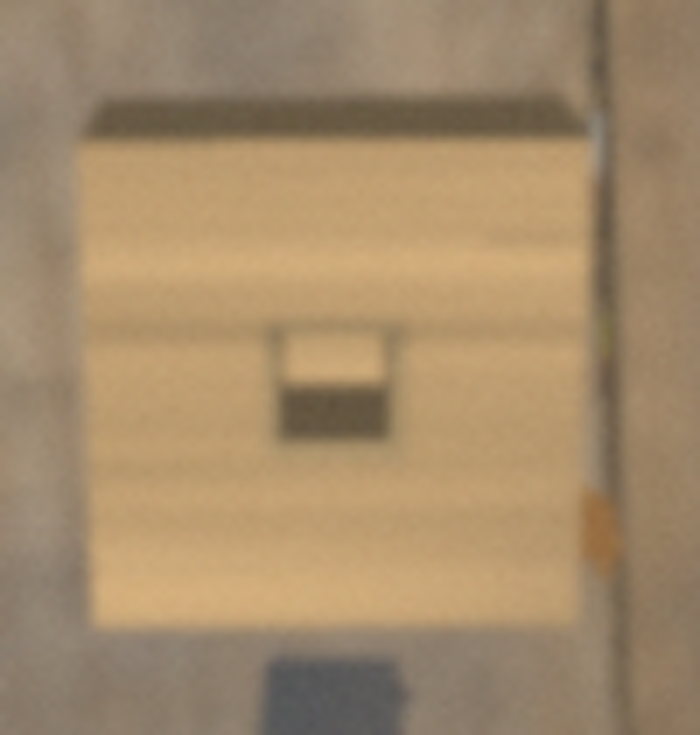

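arm_command(
  moves=[
    [[1,-2,5,-3.5,-0.068,0,0],[1,-2,10,-3.5,-0.068,0,0],[1,-2,15,-3.5,-0.068,0,0],[1,-2,19,-3.5,-0.068,0,0],[1,-2,21.4,-3.5,-0.068,0,0],[1,-2,21.4,-3.5,-0.068,0,0],[1,-2,21.4,-3.5,-0.068,0,0],[1,-2,21.4,-3.5,-0.068,0,0]],
  ],
)

```text
t: 5.55
tcp_pos: [504.5, -45.5, 263.8]
tcp_rot: [-0.0, 0.708, -0.0, 0.706]
wrist_force: [-0.9, -1.0, -1.0]
grip_width: 23.9
```

```bash
python3 - <<'E'
from h import *
im,d,c,s=snap("w5")
E
```

```text
t 5.55 tcp [504.53 -45.49 263.8 ] x [-1.8e-03 -6.0e-04 -1.0e+00] yaw 1.5703 q [-1.910e-01 -1.290e-01  1.720e+00 -1.000e-03  1.553e+00 -1.761e+00] F [-0.94 -1.05 -1.  ] T [-0.005 -0.014 -0.02 ] w 23.9
```

View pics/w5.png

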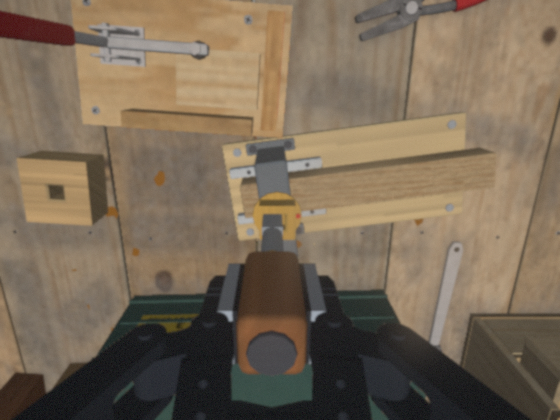

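arm_command(
  moves=[
    [[1,0,0,2.5,0,0,0],[1,0,0,5,0,0,0],[1,0,0,5,0,0,0],[1,0,0,5,0,0,0],[1,0,0,5,0,0,0],[1,0,0,5,0,0,0]],
  ],
)

```text
t: 6.2
tcp_pos: [554.5, -45.1, 265.1]
tcp_rot: [-0.0, 0.707, -0.0, 0.707]
wrist_force: [-0.3, 0.3, -1.5]
grip_width: 23.4
```

```bash
python3 - <<'E'
from h import *
im,d,c,s=snap("w6")
crop(im,220,130,330,250,6,"pics/w6c.png")
show(cal("w4"),"stand",[(80,137),(592,137),(579,628),(92,628)],40,(225,120),7)
show(cal("w4"),"hole",[(272,328),(395,328),(388,440),(278,440)],40,(225,120),7)
t=s["tcp_pos"]+90.1*Q(s["tcp_rot"]).as_matrix()[:,0];print(t,w2px(c,t), (w2px(c,t)-[220,130])*6+2.5)
E
```

```text
t 6.20 tcp [554.48 -45.06 265.12] x [ 2.e-04 -6.e-04 -1.e+00] yaw 1.5704 q [-1.730e-01  6.000e-03  1.588e+00 -1.000e-03  1.548e+00 -1.743e+00] F [-0.31  0.26 -1.51] T [-0.035 -0.001 -0.006] w 23.4
stand [[490.6, -289.8], [495.0, -224.6], [561.4, -228.7], [557.0, -294.8]] [ 526.  -259.5   40. ]
   len 65.3 ang -0.0675
   len 66.6 ang -0.0605
   len 66.3 ang -0.0672
   len 66.6 ang -0.0748
hole [[517.1, -267.2], [518.2, -251.2], [533.2, -253.0], [532.3, -267.6]] [ 525.2 -259.7   40. ]
   len 16.1 ang -0.0674
   len 15.2 ang -0.1202
   len 14.6 ang -0.0673
   len 15.2 ang -0.0224
[554.49848239 -45.11247559 175.02063904] [270.40017885 221.53169927] [304.90107311 551.6901956 ]
```

View pics/w6c.png

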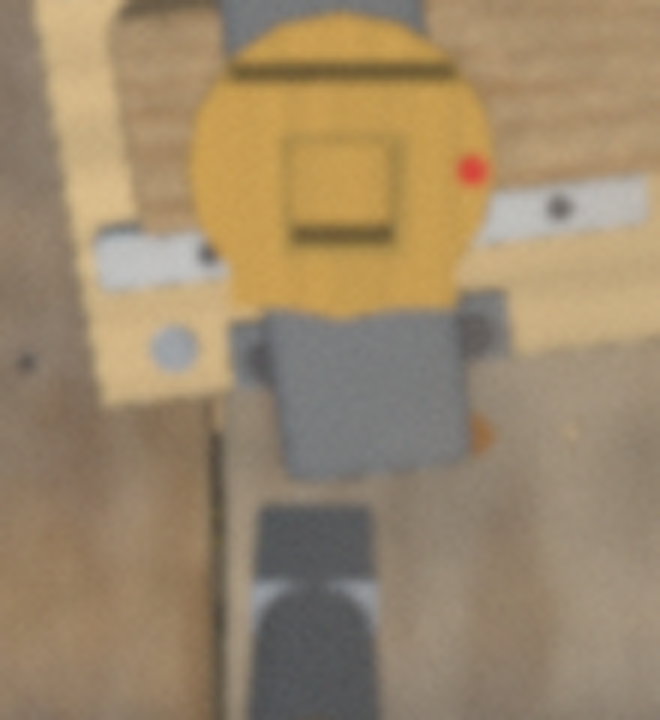

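```bash
python3 - <<'E'
from h import *
c=cal("w6")
show(c,"sock",[(285,134),(402,134),(395,246),(288,246)],107,(220,130),6)
show(c,"headtop-ish",[(228,72),(458,72)],107,(220,130),6)
show(c,"tip",[(256,508),(372,508)],175,(220,130),6)
E
```

```text
sock [[523.6, -47.9], [523.6, -32.8], [538.4, -33.5], [538.4, -47.5]] [531.  -40.4 107. ]
   len 15.1 ang -0.0001
   len 14.8 ang -0.0486
   len 14.0 ang -0.0001
   len 14.8 ang 0.0226
headtop-ish [[515.6, -55.1], [515.6, -25.7]] [515.6 -40.4 107. ]
   len 29.4 ang -0.0001
   len 29.4 ang -0.0001
tip [[549.6, -50.2], [549.6, -38.1]] [549.6 -44.2 175. ]
   len 12.0 ang 0.0001
   len 12.0 ang 0.0001
```

arm_command(
  moves=[
    [[1,1,0.38,-2.46,0,0,0],[1,4,0.38,-2.46,0,0,0],[1,6,0.38,-2.46,0,0,0],[1,6,0.38,-2.46,0,0,0],[1,6,0.38,-2.46,0,0,0],[1,6,0.38,-2.46,0,0,0]],
  ],
)

```text
t: 6.85
tcp_pos: [531.3, -41.1, 206.9]
tcp_rot: [-0.0, 0.706, -0.0, 0.708]
wrist_force: [0.5, -0.2, -0.3]
grip_width: 23.3
```

```bash
python3 - <<'E'
from h import *
im,d,c,s=snap("w7")
crop(im,220,170,330,280,6,"pics/w7c.png")
E
```

```text
t 6.85 tcp [531.29 -41.08 206.87] x [ 0.0027 -0.001  -1.    ] yaw 1.5710 q [-1.730e-01 -3.100e-02  1.731e+00 -1.000e-03  1.439e+00 -1.744e+00] F [ 0.48 -0.19 -0.35] T [-0.022 -0.012 -0.034] w 23.3
```

View pics/w7c.png

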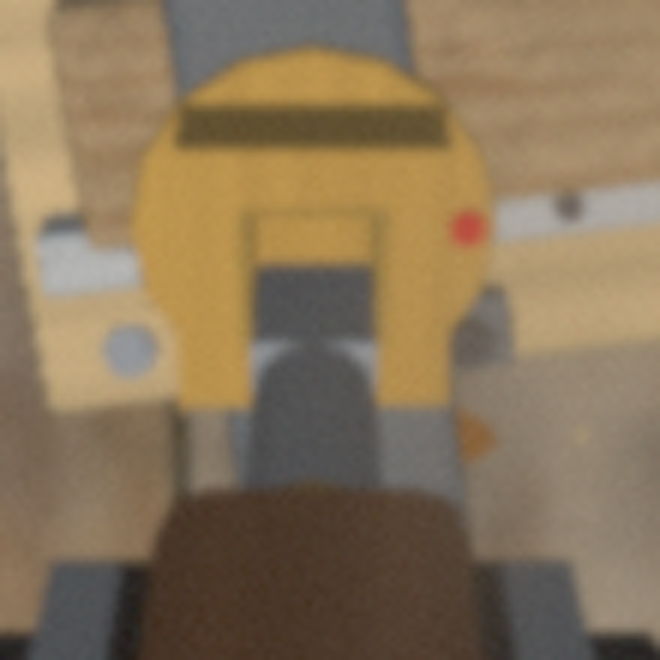

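```bash
python3 - <<'E'
from h import *
c=cal("w7")
show(c,"sock",[(246,211),(382,211)],107,(220,170),6)
show(c,"head",[(178,147),(450,147),(450,408),(182,408)],107,(220,170),6)
show(c,"tip",[(253,267),(375,267)],116.8,(220,170),6)
E
```

```text
sock [[523.8, -47.5], [523.8, -32.9]] [523.8 -40.2 107. ]
   len 14.6 ang 0.0008
   len 14.6 ang 0.0008
head [[516.6, -54.7], [516.6, -25.8], [546.9, -25.1], [546.9, -54.8]] [531.8 -40.1 107. ]
   len 28.9 ang 0.0008
   len 30.3 ang 0.0213
   len 29.7 ang 0.0009
   len 30.3 ang -0.0048
tip [[526.5, -46.5], [526.5, -33.9]] [526.5 -40.2 116.8]
   len 12.6 ang 0.0008
   len 12.6 ang 0.0008
```

arm_command(
  moves=[
    [[1,0.3,0,-0.11,0,0,0],[1,0.6,0,-0.11,0,0,0],[1,0.9,0,-0.11,0,0,0],[1,1.2,0,-0.11,0,0,0],[1,1.2,0,-0.11,0,0,0]],
  ],
)

```text
t: 7.4
tcp_pos: [530.0, -41.0, 193.1]
tcp_rot: [-0.0, 0.706, -0.0, 0.708]
wrist_force: [2.6, 0.7, -1.9]
grip_width: 23.3
```

```bash
python3 - <<'E'
from h import *
im,d,c,s=snap("w8")
crop(im,220,170,330,280,6,"pics/w8c.png")
E
```

```text
t 7.40 tcp [529.99 -41.   193.1 ] x [ 1.9e-03 -7.0e-04 -1.0e+00] yaw 1.5710 q [-0.173 -0.024  1.75  -0.     1.414 -1.744] F [ 2.64  0.69 -1.88] T [-0.081 -0.859  0.025] w 23.3
```

View pics/w8c.png

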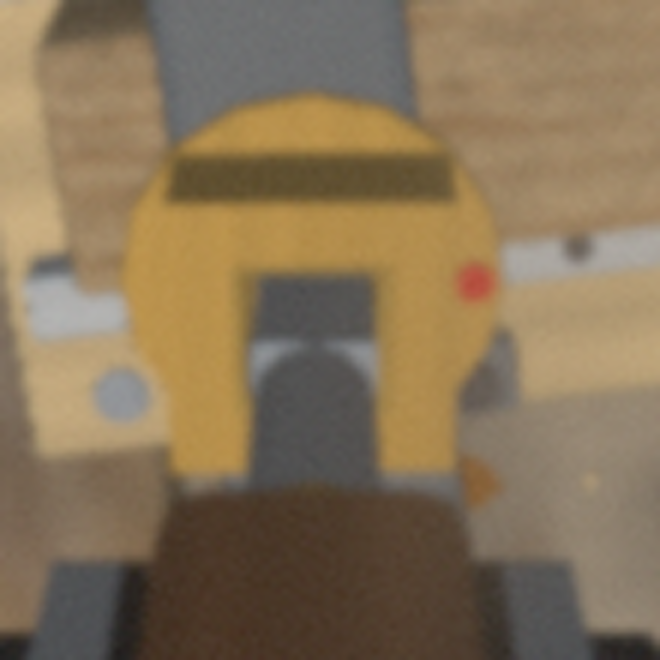

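arm_command(
  moves=[
    [[1,0,0,0.05,0,0,0],[1,0.3,0,0.06,0,0,0],[1,0.6,0,0.06,0,0,0],[1,0.8,0,0.06,0,0,0],[1,0.8,0,0.06,0,0,0],[1,0.8,0,0.06,0,0,0]],
  ],
)

```text
t: 8.05
tcp_pos: [530.0, -40.9, 184.7]
tcp_rot: [-0.0, 0.707, -0.0, 0.707]
wrist_force: [5.2, -0.1, -3.4]
grip_width: 23.3
```

```bash
python3 - <<'E'
from h import *
im,d,c,s=snap("w9")
E
```

```text
t 8.05 tcp [530.01 -40.91 184.68] x [ 3.e-04 -5.e-04 -1.e+00] yaw 1.5710 q [-0.173 -0.016  1.757 -0.     1.4   -1.744] F [ 5.2  -0.14 -3.4 ] T [-0.032 -1.284  0.03 ] w 23.3
```

View pics/w9.png

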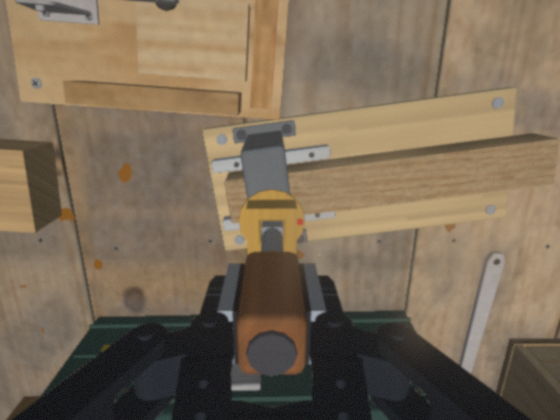

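arm_command(
  moves=[
    [[1,0,0,0.06,0,0,0],[1,0,0,0.06,0.05,0,0],[1,0,0,0.06,0.1,0,0],[1,0,0,0.06,0.1,0,0]],
  ],
  squeeze=85,
)

```text
t: 8.5
tcp_pos: [530.5, -41.2, 184.8]
tcp_rot: [0.035, 0.706, -0.036, 0.706]
wrist_force: [4.4, -1.9, -3.7]
grip_width: 22.9
```

```bash
cat >> h.py <<'E'
def tq(n=3):
    F=[];T=[]
    for i in range(n):
        s=robot.read_state();F.append(s["wrist_force"]);T.append(s["torque"])
        if i<n-1: get_image("wrist")
    st(s);F=np.array(F);T=np.array(T);print("F",F.mean(0).round(2),"T",T.mean(0).round(3),"Tz each",T[:,2].round(3))
E
python3 - <<'E'
from h import *
tq(5)
E
```

```text
t 8.70 tcp [530.47 -41.03 184.88] x [-0.e+00 -7.e-04 -1.e+00] yaw 1.4721 q [-1.730e-01 -1.500e-02  1.756e+00 -1.000e-03  1.400e+00 -1.645e+00] F [ 4.45 -1.19 -3.1 ] T [-0.355 -1.046 -0.026] w 23.2
F [ 4.17 -1.56 -3.26] T [-0.406 -1.051  0.004] Tz each [-0.011 -0.041  0.052  0.049 -0.026]
```

arm_command(
  moves=[
    [[1,0,0,0.05,0.05,0,0],[1,0,0.02,0.06,0.1,0,0],[1,0,0.02,0.06,0.1,0,0]],
  ],
)

```text
t: 9.0
tcp_pos: [530.9, -40.9, 185.0]
tcp_rot: [0.07, 0.704, -0.071, 0.703]
wrist_force: [2.9, -1.5, -2.4]
grip_width: 22.9
```

```bash
python3 - <<'E'
from h import *
tq(6)
E
```

```text
t 9.25 tcp [531.01 -40.85 185.  ] x [-1.e-04 -6.e-04 -1.e+00] yaw 1.3720 q [-1.730e-01 -1.300e-02  1.754e+00 -1.000e-03  1.401e+00 -1.545e+00] F [ 2.39 -2.24 -2.01] T [-0.489 -0.511  0.02 ] w 23.1
F [ 2.52 -1.86 -2.02] T [-0.434 -0.645  0.003] Tz each [ 0.047  0.007 -0.025 -0.017 -0.011  0.02 ]
```

arm_command(
  moves=[
    [[1,0,0.02,0.02,0.05,0,0],[1,0,0.03,0.03,0.1,0,0],[1,0,0.03,0.03,0.1,0,0]],
  ],
)

```text
t: 9.55
tcp_pos: [531.2, -40.7, 185.0]
tcp_rot: [0.105, 0.699, -0.106, 0.699]
wrist_force: [0.3, -2.5, -0.9]
grip_width: 23.0
```

```bash
python3 - <<'E'
from h import *
tq(5)
E
```

```text
t 9.75 tcp [531.27 -40.7  184.97] x [-4.e-04 -8.e-04 -1.e+00] yaw 1.2723 q [-1.720e-01 -1.200e-02  1.753e+00 -1.000e-03  1.401e+00 -1.444e+00] F [ 0.37 -2.87 -0.78] T [-0.702 -0.04  -0.007] w 23.5
F [ 0.52 -2.71 -0.92] T [-0.66  -0.158  0.006] Tz each [-0.016  0.017  0.038 -0.003 -0.007]
```

```bash
python3 - <<'E'
from h import *
im,d,c,s=snap("w10")
crop(im,200,150,350,270,5,"pics/w10c.png")
E
```

```text
t 9.75 tcp [531.27 -40.7  184.97] x [-4.e-04 -8.e-04 -1.e+00] yaw 1.2723 q [-1.720e-01 -1.200e-02  1.753e+00 -1.000e-03  1.401e+00 -1.444e+00] F [ 0.37 -2.87 -0.78] T [-0.702 -0.04  -0.007] w 23.5
```

View pics/w10c.png

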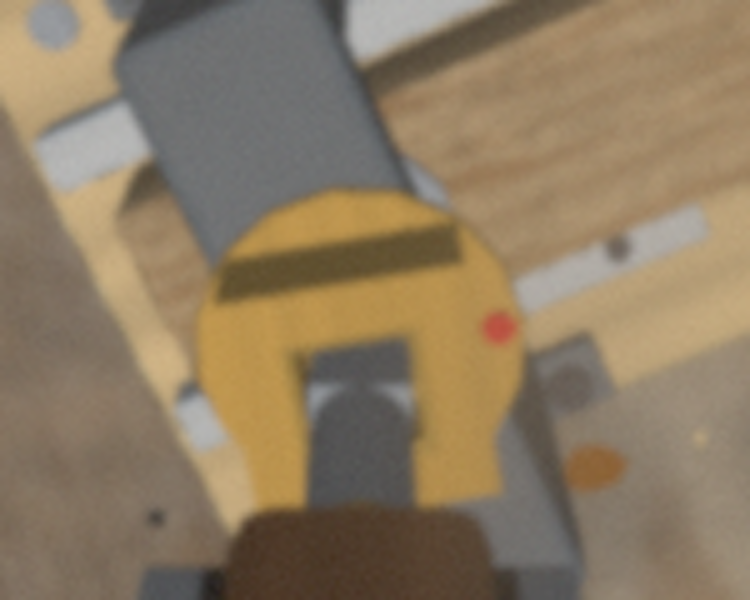

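arm_command(
  moves=[
    [[1,0,0.01,0,0.05,0,0],[1,0,0.02,0,0.1,0,0]],
  ],
)

```text
t: 10.0
tcp_pos: [531.3, -40.5, 185.0]
tcp_rot: [0.14, 0.693, -0.141, 0.693]
wrist_force: [0.1, -3.7, -0.7]
grip_width: 23.4
```

```bash
python3 - <<'E'
from h import *
tq(5)
E
```

```text
t 10.20 tcp [531.37 -40.53 184.95] x [-3.e-04 -8.e-04 -1.e+00] yaw 1.1727 q [-1.720e-01 -1.200e-02  1.753e+00 -1.000e-03  1.401e+00 -1.344e+00] F [-0.46 -3.55  0.2 ] T [-0.805  0.181  0.037] w 22.9
F [-0.62 -3.8  -0.22] T [-0.826  0.108  0.025] Tz each [0.029 0.034 0.022 0.004 0.037]
```

arm_command(
  moves=[
    [[1,0,-0.03,0.01,0.06,0,0],[1,0,-0.05,0.02,0.2,0,0]],
  ],
)

```text
t: 10.4
tcp_pos: [531.4, -40.6, 185.0]
tcp_rot: [0.209, 0.676, -0.209, 0.675]
wrist_force: [-0.3, -0.9, 1.0]
grip_width: 23.3
```

```bash
python3 - <<'E'
from h import *
tq(4)
E
```

```text
t 10.55 tcp [531.44 -40.52 184.91] x [-1.e-04  2.e-04 -1.e+00] yaw 0.9749 q [-0.172 -0.012  1.753  0.     1.401 -1.147] F [ 0.02 -0.67 -0.7 ] T [-0.146  0.049  0.01 ] w 23.1
F [-0.06 -0.79 -0.25] T [-0.219  0.055  0.032] Tz each [ 0.101 -0.034  0.05   0.01 ]
```

arm_command(
  moves=[
    [[1,0,0,0,0.1,0,0]],
  ],
)

```text
t: 10.65
tcp_pos: [531.4, -40.5, 184.9]
tcp_rot: [0.241, 0.665, -0.241, 0.665]
wrist_force: [-0.3, -1.5, -0.2]
grip_width: 23.3
```

```bash
cat > r.py <<'E'
from h import *
s=robot.read_state();r=Q(s["tcp_rot"]).as_matrix()
print("t %.2f yaw %.3f Tz %.3f e6 %.4f v6 %.3f F"%(s["t"],np.arctan2(r[1,1],r[0,1]),s["torque"][2],s["joint_efforts"][5],s["joint_vel"][5]),s["wrist_force"].round(1),s["tcp_pos"].round(1))
E
python3 r.py
```

```text
t 10.65 yaw 0.876 Tz 0.115 e6 -3.5674 v6 1.081 F [-0.3 -1.5 -0.2] [531.4 -40.5 184.9]
```

arm_command(
  moves=[
    [[1,0,0,0,0.1,0,0]],
  ],
)

```text
t: 10.75
tcp_pos: [531.5, -40.4, 184.9]
tcp_rot: [0.275, 0.652, -0.275, 0.652]
wrist_force: [0.3, 0.9, -0.8]
grip_width: 23.3
```

```bash
python3 r.py
```

```text
t 10.75 yaw 0.773 Tz 0.162 e6 -2.0942 v6 0.998 F [ 0.3  0.9 -0.8] [531.5 -40.4 184.9]
```

arm_command(
  moves=[
    [[1,0,0,0,0.1,0,0]],
  ],
)

```text
t: 10.85
tcp_pos: [531.5, -40.3, 184.9]
tcp_rot: [0.307, 0.637, -0.307, 0.637]
wrist_force: [-0.4, 0.0, -1.4]
grip_width: 22.7
```

```bash
python3 r.py
```

```text
t 10.85 yaw 0.673 Tz 0.186 e6 -1.9174 v6 0.993 F [-0.4  0.  -1.4] [531.5 -40.3 184.9]
```

```bash
python3 - <<'E'
from h import *
tq(6)
E
```

```text
t 11.10 tcp [531.53 -40.44 184.94] x [ 1.e-04  3.e-04 -1.e+00] yaw 0.6759 q [-0.172 -0.012  1.753  0.     1.401 -0.848] F [1.26 2.36 0.11] T [ 0.405 -0.052  0.063] w 22.9
F [ 0.25  1.11 -0.52] T [0.228 0.003 0.089] Tz each [0.186 0.092 0.075 0.054 0.063 0.063]
```

arm_command(
  moves=[
    [[1,0,0,0,0.04,0,0]],
  ],
)

```text
t: 11.2
tcp_pos: [531.5, -40.4, 184.9]
tcp_rot: [0.319, 0.631, -0.319, 0.631]
wrist_force: [0.1, 1.4, -0.6]
grip_width: 22.9
```

```bash
python3 r.py
```

```text
t 11.20 yaw 0.635 Tz 0.157 e6 -1.3484 v6 0.435 F [ 0.1  1.4 -0.6] [531.5 -40.4 184.9]
```

arm_command(
  moves=[
    [[1,0,0,0,0.05,0,0]],
  ],
)

```text
t: 11.3
tcp_pos: [531.6, -40.4, 184.9]
tcp_rot: [0.335, 0.623, -0.335, 0.623]
wrist_force: [0.3, 2.4, -0.2]
grip_width: 22.8
```

```bash
python3 r.py; python3 - <<'E'
from h import *
tq(3)
im,d=get_image("scene");cv2.imwrite("pics/s11.png",im[:,:,::-1])
crop(im,225,170,325,250,7,"pics/s11c.png")
E
```

```text
t 11.30 yaw 0.584 Tz 0.205 e6 -1.0955 v6 0.507 F [ 0.3  2.4 -0.2] [531.6 -40.4 184.9]
t 11.40 tcp [531.57 -40.42 184.93] x [ 2.e-04  3.e-04 -1.e+00] yaw 0.5834 q [-0.172 -0.012  1.753  0.     1.4   -0.756] F [ 0.09  2.71 -0.49] T [ 0.593 -0.113  0.15 ] w 23.6
F [ 0.15  2.39 -0.39] T [ 0.525 -0.103  0.146] Tz each [0.205 0.082 0.15 ]
```

View pics/s11c.png

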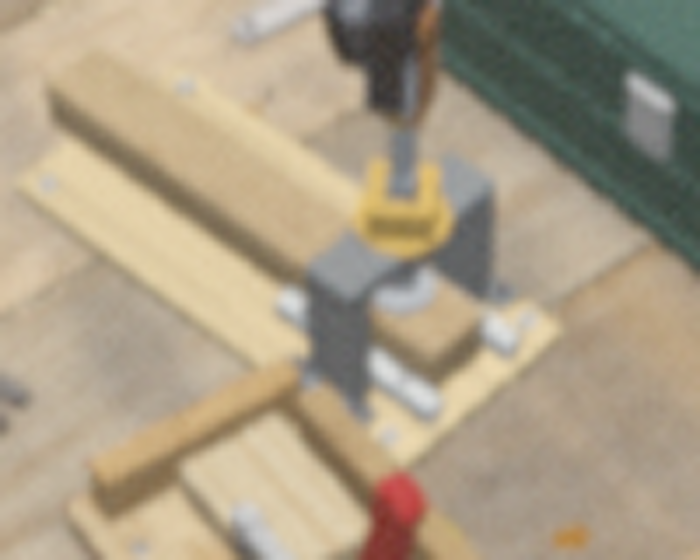

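arm_command(
  moves=[
    [[1,0,0,0,-0.06,0,0],[1,0,0,0,-0.11,0,0],[1,-0.5,0,0,-0.11,0,0],[1,-1.5,0,0,-0.11,0,0],[1,-3,0,0,-0.11,0,0],[1,-6,0,0,-0.11,0,0],[1,-6.5,0,0,-0.11,0,0],[1,-6.5,0,0,-0.11,0,0]],
  ],
)

```text
t: 12.25
tcp_pos: [532.7, -41.3, 252.7]
tcp_rot: [0.301, 0.638, -0.301, 0.641]
wrist_force: [-0.4, -0.5, -0.8]
grip_width: 22.9
```

```bash
python3 - <<'E'
from h import *
im,d,c,s=snap("w12")
delta(s,[525.3,-200.6,250],tool(1.503))
delta(s,[525.3,-260.6,150],tool(1.503))
E
```

```text
t 12.25 tcp [532.74 -41.29 252.69] x [ 0.0045 -0.0017 -1.    ] yaw 0.6907 q [-1.730e-01 -5.400e-02  1.669e+00 -1.000e-03  1.522e+00 -8.630e-01] F [-0.43 -0.52 -0.79] T [0.012 0.005 0.023] w 22.9
shift cm [  0.29 -10.72  11.8 ] rot [-8.123e-01  4.900e-03 -6.000e-04]
shift cm [ 10.3  -14.57  16.39] rot [-8.123e-01  4.900e-03 -6.000e-04]
```

View pics/w12.png

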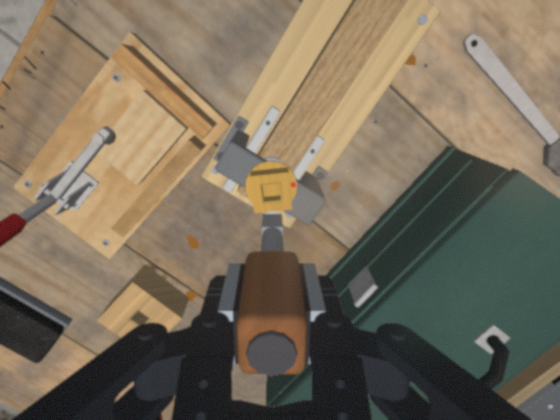

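arm_command(
  moves=[
    [[1,0.3,-3,3.3,-0.14,0,0],[1,0.3,-6,6.7,-0.28,0,0],[1,0.3,-9,10,-0.42,0,0],[1,0.3,-12,13.4,-0.56,0,0],[1,0.3,-14.6,16.4,-0.7,0,0],[1,0.3,-14.6,16.4,-0.812,0,0],[1,5,-14.6,16.4,-0.812,0,0],[1,6,-14.6,16.4,-0.812,0,0],[1,6,-14.6,16.4,-0.812,0,0],[1,6,-14.6,16.4,-0.812,0,0],[1,6,-14.6,16.4,-0.812,0,0]],
  ],
)

```text
t: 13.4
tcp_pos: [524.5, -260.5, 192.2]
tcp_rot: [0.023, 0.706, -0.025, 0.708]
wrist_force: [0.0, -0.0, -0.4]
grip_width: 23.2
```

```bash
python3 - <<'E'
from h import *
im,d,c,s=snap("w13")
crop(im,200,130,340,260,5,"pics/w13c.png")
t=s["tcp_pos"]+90.1*Q(s["tcp_rot"]).as_matrix()[:,0];print(t)
E
```

```text
t 13.40 tcp [ 524.53 -260.52  192.16] x [ 0.0025 -0.002  -1.    ] yaw 1.5034 q [-0.548  0.121  1.601 -0.     1.416 -2.052] F [ 0.03 -0.   -0.38] T [ 0.012 -0.053 -0.013] w 23.2
[ 524.75415433 -260.69593802  102.05576913]
```

View pics/w13c.png

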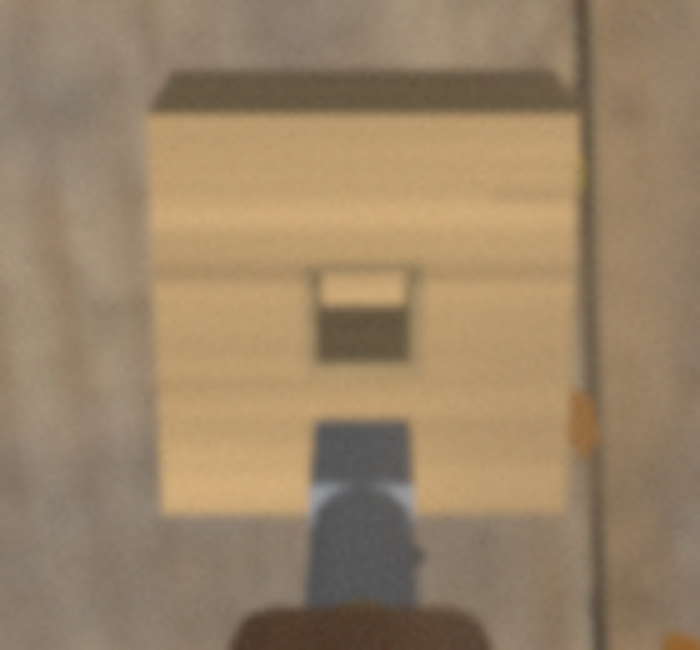

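```bash
python3 - <<'E'
from h import *
c=cal("w13")
show(c,"tip",[(312,421),(411,421)],102,(200,130),5)
show(c,"hole",[(313,268),(414,268),(408,362),(316,362)],40,(200,130),5)
show(c,"stand",[(150,112),(580,112),(568,515),(162,515)],40,(200,130),5)
E
```

```text
tip [[519.2, -265.6], [520.0, -253.3]] [ 519.6 -259.4  102. ]
   len 12.3 ang -0.0664
   len 12.3 ang -0.0664
hole [[516.9, -266.9], [518.0, -251.2], [533.3, -253.0], [532.4, -267.5]] [ 525.1 -259.6   40. ]
   len 15.7 ang -0.0666
   len 15.5 ang -0.1187
   len 14.6 ang -0.0665
   len 15.5 ang -0.0446
stand [[490.8, -289.6], [495.2, -224.7], [561.4, -228.5], [557.0, -294.6]] [ 526.1 -259.4   40. ]
   len 65.1 ang -0.0668
   len 66.3 ang -0.0570
   len 66.3 ang -0.0663
   len 66.4 ang -0.0751
```

arm_command(
  moves=[
    [[1,3,0,0,0,0,0],[1,5.3,0,0,0,0,0],[1,6,0,0,0,0,0],[1,6.6,0,0,0,0,0],[1,7.2,0,0,0,0,0],[1,7.2,0,0,0,0,0]],
  ],
)

```text
t: 14.05
tcp_pos: [527.2, -261.6, 122.7]
tcp_rot: [0.022, 0.704, -0.025, 0.71]
wrist_force: [6.9, -0.7, 4.6]
grip_width: 23.6
```

```bash
python3 r.py
```

```text
t 14.05 yaw 1.503 Tz 0.019 e6 0.0084 v6 -0.002 F [ 6.9 -0.7  4.6] [ 527.2 -261.6  122.7]
```

```bash
python3 - <<'E'
from h import *
im,d,c,s=snap("w14")
crop(im,200,130,340,260,5,"pics/w14c.png")
st(robot.read_state())
E
```

```text
t 14.05 tcp [ 527.22 -261.57  122.68] x [ 0.0086 -0.0045 -1.    ] yaw 1.5035 q [-5.480e-01  1.840e-01  1.664e+00  1.000e-03  1.284e+00 -2.052e+00] F [ 6.94 -0.73  4.56] T [-0.236 -2.013  0.019] w 23.6
t 14.10 tcp [ 527.31 -261.58  122.41] x [ 0.0089 -0.0044 -1.    ] yaw 1.5034 q [-5.480e-01  1.840e-01  1.664e+00  1.000e-03  1.284e+00 -2.052e+00] F [ 7.72 -0.41  3.6 ] T [-0.105 -1.726  0.025] w 22.7
```

View pics/w14c.png

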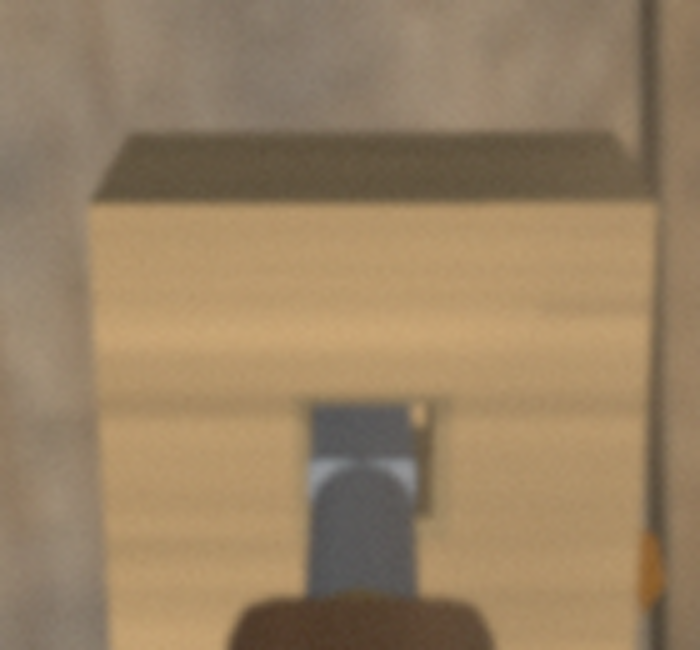

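arm_command(
  moves=[
    [[1,0,0,0,0,0,0],[1,0,0,-0.05,0,0,0],[1,0.3,0,-0.1,0,0,0],[1,0.6,0,-0.15,0,0,0],[1,0.6,0,-0.15,0,0,0]],
  ],
  squeeze=20,
)

```text
t: 14.6
tcp_pos: [526.8, -261.8, 116.6]
tcp_rot: [0.022, 0.703, -0.025, 0.711]
wrist_force: [11.5, -1.4, 1.6]
grip_width: 23.1
```

```bash
python3 - <<'E'
from h import *
im,d,c,s=snap("w15")
crop(im,200,130,340,260,5,"pics/w15c.png")
E
```

```text
t 14.60 tcp [ 526.76 -261.78  116.56] x [ 0.011  -0.005  -0.9999] yaw 1.5033 q [-5.490e-01  1.870e-01  1.672e+00  2.000e-03  1.270e+00 -2.053e+00] F [11.46 -1.39  1.56] T [-0.314 -2.549 -0.022] w 23.1
```

View pics/w15c.png

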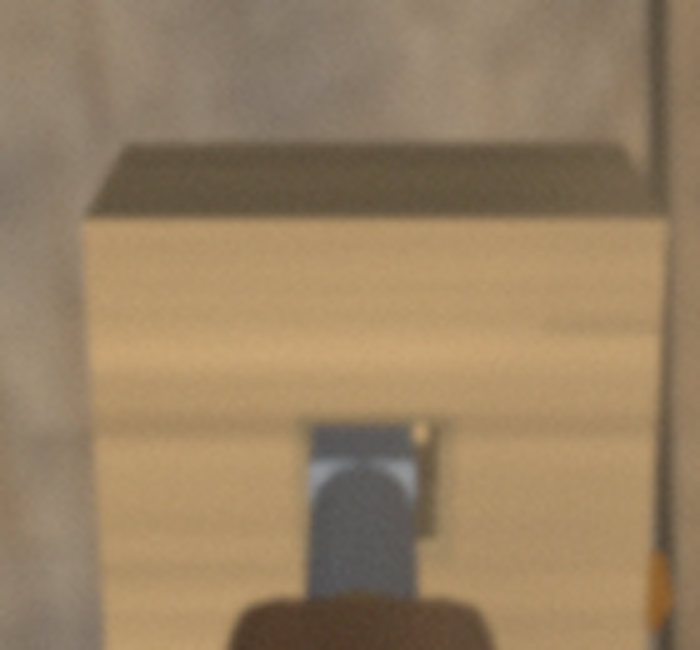

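arm_command(
  moves=[
    [[1,0,0,0.1,0,0,0],[1,0,0,0.2,0,0,0],[1,0,0,0.35,0,0,0],[1,0,0,0.35,0,0,0]],
  ],
)

```text
t: 15.05
tcp_pos: [527.8, -261.3, 114.5]
tcp_rot: [0.023, 0.705, -0.025, 0.708]
wrist_force: [7.4, -0.3, 3.7]
grip_width: 23.4
```

```bash
python3 - <<'E'
from h import *
im,d,c,s=snap("w16")
crop(im,200,130,340,260,5,"pics/w16c.png")
E
```

```text
t 15.05 tcp [ 527.77 -261.29  114.5 ] x [ 0.005  -0.0028 -1.    ] yaw 1.5032 q [-0.547  0.197  1.665  0.     1.274 -2.05 ] F [ 7.38 -0.34  3.74] T [-0.239 -1.526 -0.04 ] w 23.4
```

View pics/w16c.png

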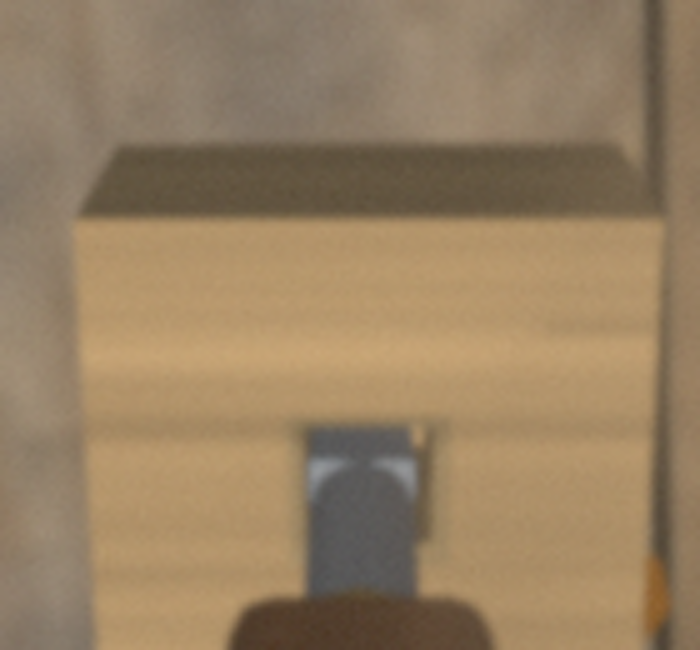

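arm_command(
  moves=[
    [[1,0,0.03,0.1,0,0,0],[1,0,0.06,0.2,0,0,0],[1,0.3,0.07,0.25,0,0,0],[1,0.8,0.07,0.25,0,0,0],[1,0.8,0.07,0.25,0,0,0]],
  ],
)

```text
t: 15.6
tcp_pos: [528.3, -259.8, 103.2]
tcp_rot: [0.024, 0.707, -0.024, 0.707]
wrist_force: [6.3, -1.6, -2.7]
grip_width: 22.9
```

```bash
python3 - <<'E'
from h import *
im,d,c,s=snap("w17")
E
```

```text
t 15.60 tcp [ 528.27 -259.78  103.2 ] x [ 5.e-04 -2.e-04 -1.e+00] yaw 1.5030 q [-0.544  0.213  1.668  0.     1.26  -2.047] F [ 6.26 -1.59 -2.69] T [-0.279 -1.555 -0.022] w 22.9
```

View pics/w17.png

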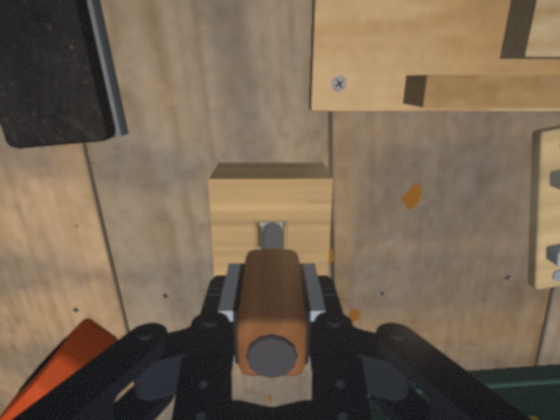

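arm_command(
  moves=[
    [[1,0.2,0,0.05,0,0,0],[1,0.45,0,0.05,0,0,0],[1,0.45,0,0.05,0,0,0],[-0.3,0.45,0,0.05,0,0,0],[-1,0.45,0,0.05,0,0,0],[-1,0.45,0,0.05,0,0,0],[-1,0.45,0,0.05,0,0,0],[-1,0.45,0,0.05,0,0,0]],
  ],
)

```text
t: 16.45
tcp_pos: [528.4, -260.0, 99.5]
tcp_rot: [0.024, 0.707, -0.024, 0.707]
wrist_force: [-0.4, -0.6, -0.1]
grip_width: 84.9
```

```bash
python3 - <<'E'
from h import *
im,d,c,s=snap("w18")
E
```

```text
t 16.45 tcp [ 528.41 -259.98   99.54] x [-2.e-04 -4.e-04 -1.e+00] yaw 1.5029 q [-0.544  0.219  1.669 -0.     1.254 -2.047] F [-0.35 -0.55 -0.14] T [-0.027  0.015 -0.023] w 84.9
```

View pics/w18.png

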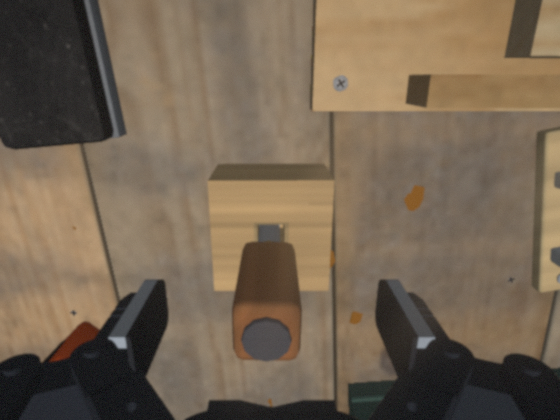

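arm_command(
  moves=[
    [[-1,-3,0,0,0,0,0],[-1,-7,0,0,0,0,0],[-1,-12,0,0,0,0,0],[-1,-16,0,0,0,0,0],[-1,-16,0,0,0,0,0],[-1,-16,0,0,0,0,0]],
  ],
)

```text
t: 17.1
tcp_pos: [529.3, -260.3, 261.4]
tcp_rot: [0.023, 0.706, -0.025, 0.708]
wrist_force: [-0.0, 0.8, -0.8]
grip_width: 85.6
```

```bash
python3 - <<'E'
from h import *
im,d,c,s=snap("w19")
im2,_=get_image("scene");crop(im2,280,220,380,290,6,"pics/s19c.png")
delta(s,[515,50,270],tool(0.06))
E
```

```text
t 17.10 tcp [ 529.28 -260.34  261.36] x [ 0.003  -0.0023 -1.    ] yaw 1.5030 q [-0.544  0.094  1.503 -0.     1.54  -2.047] F [-0.01  0.81 -0.83] T [ 0.003 -0.043  0.045] w 85.6
shift cm [-0.94 30.86 -3.52] rot [ 1.443e+00  4.100e-03 -6.000e-04]
```

View pics/w19.png

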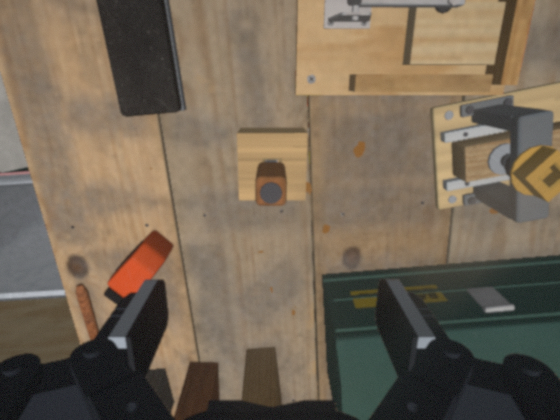

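View pics/s19c.png

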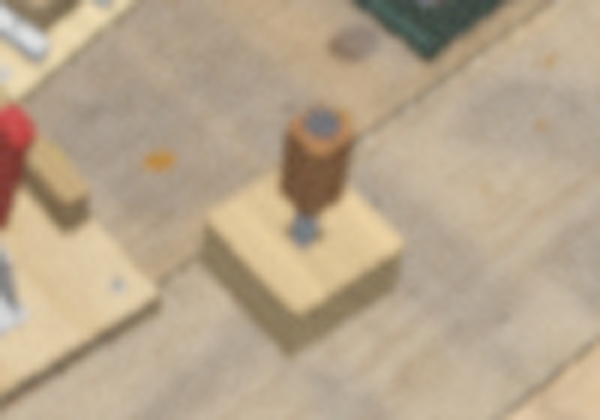

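arm_command(
  moves=[
    [[-1,-1,3.1,-0.4,0.145,0,0],[-1,-1,6.2,-0.8,0.29,0,0],[-1,-1,9.3,-1.1,0.435,0,0],[-1,-1,12.4,-1.4,0.58,0,0],[-1,-1,15.5,-1.8,0.725,0,0],[-1,-1,18.6,-2.1,0.87,0,0],[-1,-1,21.7,-2.5,1.015,0,0],[-1,-1,24.8,-2.8,1.16,0,0],[-1,-1,27.9,-3.2,1.305,0,0],[-1,-1,30.9,-3.5,1.443,0.002,0.001],[-1,-1,30.9,-3.5,1.443,0.002,0.001],[-1,-1,30.9,-3.5,1.443,0.002,0.001]],
  ],
)

```text
t: 18.4
tcp_pos: [513.8, 51.1, 267.6]
tcp_rot: [0.483, 0.517, -0.484, 0.515]
wrist_force: [-0.5, -0.5, 0.1]
grip_width: 85.2
```

```bash
python3 - <<'E'
from h import *
im,d,c,s=snap("w20")
E
```

```text
t 18.40 tcp [513.75  51.14 267.64] x [-0.0035  0.001  -1.    ] yaw 0.0637 q [-1.000e-03 -1.020e-01  1.687e+00  1.000e-03  1.559e+00 -6.500e-02] F [-0.48 -0.52  0.06] T [-0.026  0.044  0.02 ] w 85.2
```

View pics/w20.png

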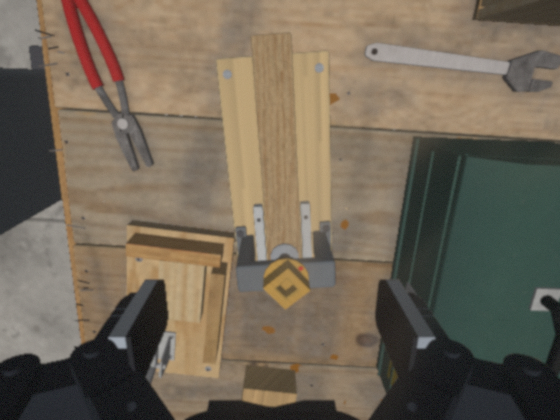

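```bash
python3 - <<'E'
from h import *
c=cal("w20");im=cv2.imread("pics/w20.png")[:,:,::-1]
crop(im,210,20,345,310,2.75,"pics/w20c.png");
E
```

```text
(no output)
```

View pics/w20c.png

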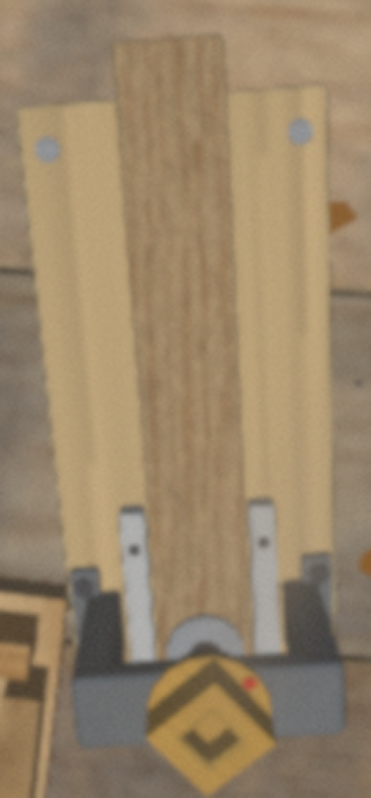

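```bash
python3 - <<'E'
from h import *
c=cal("w20")
f=lambda u,v,z:px2w(c,210+(u+.5)/2.75-.5,20+(v+.5)/2.75-.5,z=z)
L0,L1,R0,R1=f(116,46,40),f(145,440,40),f(223,36,40),f(240,440,40)
print(L0,L1,R0,R1)
for a,b in((L0,L1),(R0,R1)): e=a-b;print("dir",np.arctan2(e[1],e[0]),np.degrees(np.arctan2(e[1],e[0])))
print("end mid",(L0+R0)/2,"mid1",(L1+R1)/2)
B=[f(20,108,10),f(326,88,10)];print("board end",B,"mid",(B[0]+B[1])/2)
lb=[f(20,108,10),f(62,500,10)];e=lb[0]-lb[1];print("board left",np.arctan2(e[1],e[0]))
rb=[f(326,88,10),f(331,500,10)];e=rb[0]-rb[1];print("board right",np.arctan2(e[1],e[0]))
print("foot edge z40..44",f(203,616,40),f(203,616,44),f(203,616,48))
c1=cal("w1");g=lambda u,v,z:px2w(c1,310+(u+.5)/5-.5,110+(v+.5)/5-.5,z=z)
print("batten front (w1)",g(108,308,40),g(130,468,40))
E
```

```text
[487.93516313 169.3553862   40.        ] [504.36253308  40.84658642  40.        ] [521.61493459 174.39189222  40.        ] [538.42728926  43.06612502  40.        ]
dir 1.697937495134545 97.28465234822417
dir 1.6981239706224385 97.29533660666311
end mid [504.77504886 171.87363921  40.        ] mid1 [521.39491117  41.95635572  40.        ]
board end [array([453.43960684, 150.16453412,  10.        ]), array([559.90209828, 163.45411789,  10.        ])] mid [506.67085256 156.809326    10.        ]
board left 1.701487415180144
board right 1.6983131298772904
foot edge z40..44 [530.34679094 -27.03208756  40.        ] [530.10005261 -25.17767356  44.        ] [529.85331428 -23.32325957  48.        ]
batten front (w1) [514.12223563 -79.93481143  40.        ] [552.18658765 -72.77157703  40.        ]
```

```bash
python3 - <<'E'
from h import *
s=robot.read_state();st(s)
delta(s,[518.1,67.8,100],tool(0.127));delta(s,[518.1,67.8,32],tool(0.127))
E
```

```text
t 18.45 tcp [513.96  50.44 267.93] x [-3.e-03  9.e-04 -1.e+00] yaw 0.0628 q [-2.000e-03 -1.020e-01  1.687e+00  1.000e-03  1.559e+00 -6.500e-02] F [-0.99 -0.74  0.54] T [-0.015  0.048 -0.029] w 85.3
shift cm [16.79  0.57 -1.69] rot [-0.0642 -0.0012  0.0029]
shift cm [23.59  0.59 -1.68] rot [-0.0642 -0.0012  0.0029]
```

arm_command(
  moves=[
    [[-1,4,0.3,-1,-0.064,0,0.003],[-1,9,0.55,-1.69,-0.064,0,0.003],[-1,14,0.55,-1.69,-0.064,0,0.003],[-1,17,0.57,-1.69,-0.064,0,0.003],[-1,17,0.57,-1.69,-0.064,0,0.003],[-1,17,0.57,-1.69,-0.064,0,0.003],[-1,17,0.57,-1.69,-0.064,0,0.003]],
  ],
)

```text
t: 19.15
tcp_pos: [521.1, 67.7, 102.1]
tcp_rot: [0.47, 0.529, -0.466, 0.531]
wrist_force: [0.3, -0.5, -0.3]
grip_width: 85.2
```

```bash
python3 - <<'E'
from h import *
im,d,c,s=snap("w21");delta(s,[518.1,67.8,32],tool(0.127))
E
```

```text
t 19.15 tcp [521.11  67.67 102.13] x [ 0.0064  0.0017 -1.    ] yaw 0.1238 q [ 0.031  0.045  1.854  0.002  1.236 -0.094] F [ 0.3  -0.46 -0.29] T [ 0.01   0.035 -0.042] w 85.2
shift cm [ 7.01 -0.34 -0.04] rot [-0.0032 -0.0009 -0.0066]
```

View pics/w21.png

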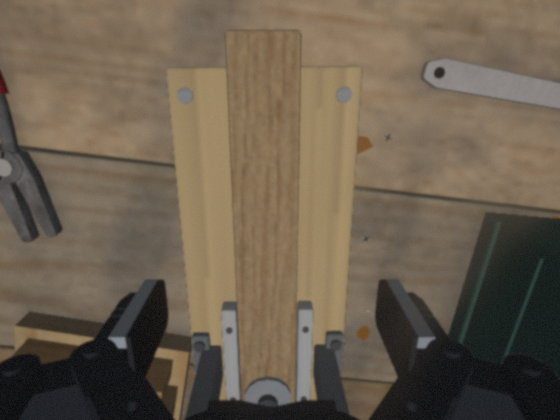

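arm_command(
  moves=[
    [[-1,3,0,0,0,0,0],[-1,5.5,0,0,0,0,0],[-1,7,0,0,0,0,0],[-1,7,0,0,0,0,0],[-1,7,0,0,0,0,0],[-1,7,0,0,0,0,0],[-1,7,0,0,0,0,0],[-1,7,0,0,0,0,0]],
  ],
)

```text
t: 20.0
tcp_pos: [520.2, 68.3, 30.5]
tcp_rot: [0.469, 0.529, -0.467, 0.531]
wrist_force: [0.8, -0.2, -0.0]
grip_width: 85.4
```

```bash
python3 - <<'E'
from h import *
im,d,c,s=snap("w22");delta(s,[518.1,67.8,32],tool(0.127))
E
```

```text
t 20.00 tcp [520.15  68.35  30.5 ] x [ 0.0042  0.0017 -1.    ] yaw 0.1241 q [ 0.032  0.149  1.891  0.002  1.098 -0.093] F [ 0.85 -0.24 -0.05] T [-0.002  0.012 -0.06 ] w 85.4
shift cm [-0.15 -0.21  0.03] rot [-0.0029 -0.0012 -0.0044]
```

View pics/w22.png

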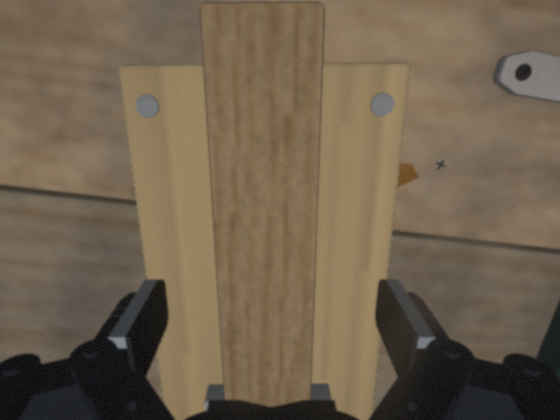

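arm_command(
  moves=[
    [[-1,-0.1,-0.15,0,-0.003,0,-0.003],[-1,-0.1,-0.15,0,-0.003,0,-0.003],[1,-0.1,-0.15,0,-0.003,0,-0.003],[1,-0.1,-0.15,0,-0.003,0,-0.003],[1,-0.1,-0.15,0,-0.003,0,-0.003],[1,-0.1,-0.15,0,-0.003,0,-0.003],[1,-0.1,-0.15,0,-0.003,0,-0.003],[1,-0.1,-0.15,0,-0.003,0,-0.003],[1,-0.1,-0.15,0,-0.003,0,-0.003]],
  ],
  squeeze=50,
)

```text
t: 20.95
tcp_pos: [518.1, 68.1, 30.7]
tcp_rot: [0.468, 0.531, -0.467, 0.53]
wrist_force: [0.8, 0.6, 1.8]
grip_width: 35.1
```

```bash
python3 - <<'E'
from h import *
st(robot.read_state())
E
```

```text
t 20.95 tcp [518.12  68.14  30.65] x [ 1.0e-04  1.3e-03 -1.0e+00] yaw 0.1270 q [ 3.200e-02  1.470e-01  1.892e+00  1.000e-03  1.102e+00 -9.600e-02] F [0.85 0.64 1.81] T [ 0.049 -0.053  0.044] w 35.1
```

arm_command(
  moves=[
    [[1,0,0,-0.2,0,0,0],[1,0,0,-0.5,0,0,0],[1,0,0,-0.8,0,0,0],[1,0,0,-1.1,0,0,0],[1,0,0,-1.4,0,0,0]],
  ],
)

```text
t: 21.45
tcp_pos: [516.7, 79.6, 30.7]
tcp_rot: [0.467, 0.53, -0.468, 0.531]
wrist_force: [2.4, -14.3, 1.2]
grip_width: 35.4
```

```bash
python3 - <<'E'
from h import *
tq(2)
E
```

```text
t 21.50 tcp [516.58  80.03  30.64] x [ 4.0e-04 -2.2e-03 -1.0e+00] yaw 0.1266 q [ 0.057  0.147  1.892 -0.003  1.102 -0.068] F [  1.16 -12.81   1.13] T [-1.711 -0.196 -0.014] w 35.3
F [  1.77 -13.55   1.14] T [-1.852 -0.205 -0.007] Tz each [ 0.    -0.014]
```

arm_command(
  moves=[
    [[1,0,0,-0.4,0,0,0],[1,0,0,-0.8,0,0,0],[1,0,0,-1.2,0,0,0],[1,0,0,-1.6,0,0,0],[1,0,0,-2.0,0,0,0],[1,0,0,-2.4,0,0,0],[1,0,0,-2.8,0,0,0]],
  ],
)

```text
t: 22.2
tcp_pos: [513.1, 107.5, 30.6]
tcp_rot: [0.467, 0.53, -0.468, 0.531]
wrist_force: [2.0, -13.1, 1.8]
grip_width: 35.1
```

```bash
python3 r.py
```

```text
t 22.20 yaw 0.126 Tz -0.042 e6 -0.1651 v6 0.075 F [  2.  -13.1   1.8] [513.1 107.5  30.6]
```

arm_command(
  moves=[
    [[1,0,0,-0.4,0,0,0],[1,0,0,-0.8,0,0,0],[1,0,0,-1.2,0,0,0],[1,0,0,-1.6,0,0,0],[1,0,0,-2.0,0,0,0],[1,0,0,-2.4,0,0,0],[1,0,0,-2.7,0,0,0],[1,0,0,-2.9,0,0,0],[1,0,0,-2.9,0,0,0],[1,0,0,-2.9,0,0,0]],
  ],
)

```text
t: 23.2
tcp_pos: [508.9, 139.0, 30.6]
tcp_rot: [0.468, 0.531, -0.467, 0.53]
wrist_force: [-0.2, 2.5, 2.3]
grip_width: 35.4
```

```bash
python3 - <<'E'
from h import *
im,d,c,s=snap("w23")
im,_=get_image("scene");crop(im,200,160,330,260,6,"pics/s23.png")
E
```

```text
t 23.20 tcp [508.87 139.02  30.64] x [-4.e-04  2.e-03 -1.e+00] yaw 0.1272 q [0.168 0.159 1.878 0.002 1.104 0.04 ] F [-0.19  2.49  2.27] T [ 0.252 -0.003  0.076] w 35.4
```

View pics/s23.png

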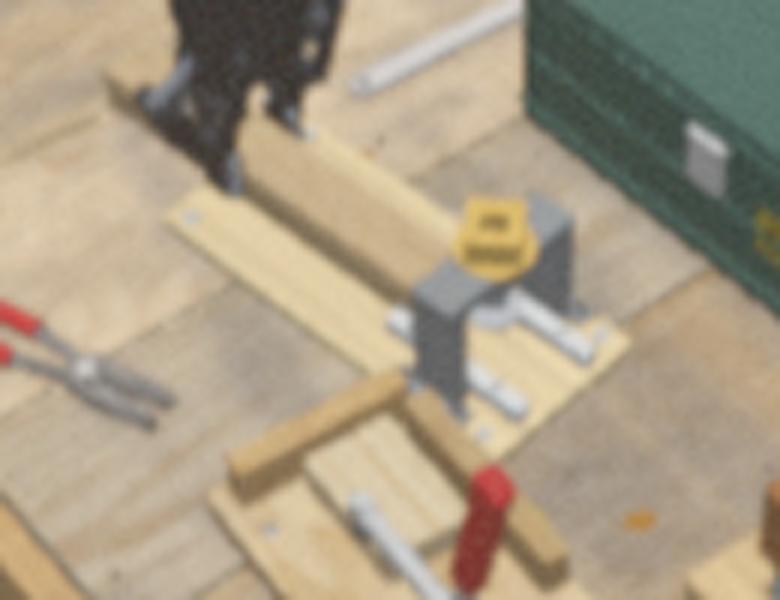

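arm_command(
  moves=[
    [[0.2,0,0,0,0,0,0],[-1,0,0,0,0,0,0],[-1,0,0,0,0,0,0],[-1,0,0,0,0,0,0],[-1,0,0,0,0,0,0],[-1,-2,0,0,0,0,0],[-1,-6,0,0,0,0,0],[-1,-11,0,0,0,0,0],[-1,-16,0,0,0,0,0],[-1,-22,0,0,0,0,0],[-1,-22,0,0,0,0,0],[-1,-22,0,0,0,0,0]],
  ],
)

```text
t: 24.5
tcp_pos: [510.6, 138.5, 253.7]
tcp_rot: [0.469, 0.53, -0.465, 0.532]
wrist_force: [0.1, -0.2, -0.6]
grip_width: 85.3
```

```bash
python3 - <<'E'
from h import *
im,d,c,s=snap("w24")
im,_=get_image("top");cv2.imwrite("pics/t24.png",im[:,:,::-1]);crop(im,170,140,450,290,2.8,"pics/t24c.png")
E
```

```text
t 24.50 tcp [510.6  138.48 253.73] x [ 0.0054  0.0022 -1.    ] yaw 0.1269 q [ 1.670e-01 -7.000e-02  1.683e+00  1.000e-03  1.523e+00  4.000e-02] F [ 0.15 -0.22 -0.56] T [ 0.022  0.046 -0.018] w 85.3
```

View pics/w24.png

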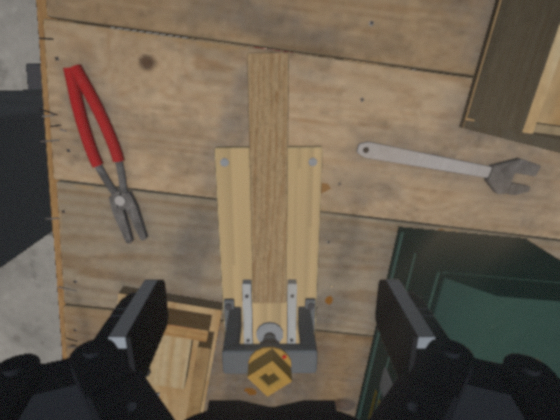

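View pics/t24c.png

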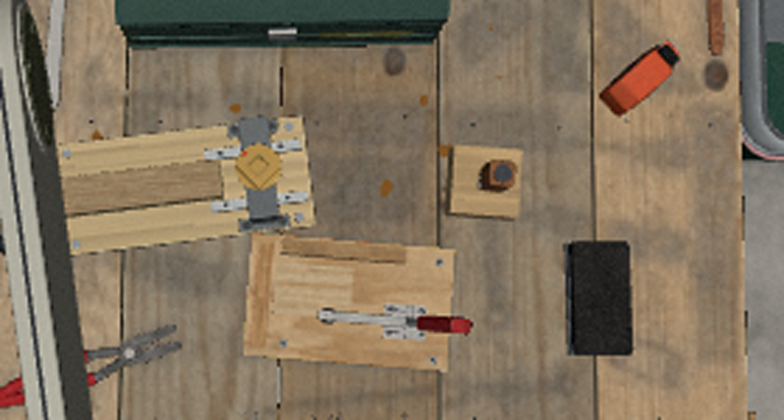

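Both views show the batten clear of the foot: in the wrist view its front end is at v≈300 and the foot's rim starts at v≈322. The driver is upright in its stand, and the other items haven't moved. I'm handing in.

```bash
python3 - <<'E'
from cell import ticket
print(ticket.finish_job())
E
```

```text
the job is handed in; nothing more can be done
None
```

The job is handed in at about 24.6 s: the height stop is set, the driver is back upright in its stand, and the batten is drawn out along its guide and left lying on the board.

- **Setting the stop:** I turned the screw clockwise about 1 rad. The turning torque then rose from about 0.1 to 0.16–0.2 N m, and I stopped an estimated 0.2–0.3 rad past the touch. Single torque readings were noisy (about 0.03 N m), so the touch point is only known to about 0.1 rad.
- **Drawing the batten:** The pull was a steady 13–14 N, within the stated 8–18 N, and dropped away once the batten was free of the foot. It moved about 71 mm. From the earlier pictures I estimate its front end is about 35 mm out from the screw axis, and the last picture shows it clear of the foot.
- **Returning the driver:** The first try at the stand was 2–3 mm off, so the tip rubbed one wall of the hole with up to about 11 N and tilted slightly in the grip. I corrected the position and released it just above the bottom. The scene, wrist and top views afterwards showed it upright.
- **Other items:** The sanding block and tape measure show unmoved in the final pictures. The offcut was out of view at the end, but I never went near it after the first move.

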